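# Swab into its vial on the balance, then discharge it with the anti-static gun

### The job

Get the blue-capped swab ready to be weighed: push it down into the open plastic vial that stands on the balance pan, gently, without leaning on the balance, until the cap sits fully home on the vial's rim, and let go of it. Handling has charged the plastic, so then work the clamped anti-static gun: squeeze its sprung lever slowly all the way in, keep it there a moment, and ease it slowly back out to rest without ever letting it snap (a snap sparks). Leave the closed vial upright on the pan where it stood, and the other things where they are.

Things in the scene. Friction and masses are not known exactly. Their poses are not given: they have to be found in the camera images.
- balance: White precision balance, 300 mm deep (x) by 210 mm wide (y), housing 64 mm high, fixed; its display faces -x of its frame. Origin: centre of its underside on the bench, z up.
- pan (a point): Centre of the top of the balance's round steel pan, 130 mm across, 90 mm above the bench. The pan does not move.
- vial: Clear plastic vial with a paper label, 95 mm tall, body 29 mm across, neck 23 mm across for its top 14 mm, loose (about 40 g), standing open on the pan. Origin: centre of its underside, z up along its axis.
- vial_mouth (a point): Centre of the vial's open mouth, on its axis at rim height (95 mm above its underside). The mouth is a bore 16 mm wide; inside, the floor is 91 mm below the rim.
- swab_blue: Swab with a blue cap, about 14 g, upright in the rack, cap resting on its top. Origin: centre of the cap's underside, z up its axis. Cap 22 mm across, z 0 to +26 mm. Below: plug tapering from 13.6 to 9 mm across at z = -10, stick 5 mm across, foam tip 9 mm across ending at z = -84. In the vial it goes down until the cap's underside rests on the rim, the tip 7 mm off the floor.
- swab_white: A swab of the same shape with a white cap, standing in the same rack; a bystander. Origin: centre of the underside of its cap.
- swab_red: A swab of the same shape with a red cap, standing in the same rack; a bystander. Origin: centre of the underside of its cap.
- rack: Fixed aluminium rack 200 mm long (its x) by 60 mm wide (its y), its top 105 mm above the bench, with three holes 15.5 mm wide (16.5 mm with play) at x = -62, 0 and +62 mm. Origin: centre of its underside.
- gun: Cream and blue anti-static pistol clamped on a stand; fixed. Origin on the bench; y points along the barrel to the muzzle, z up, -x towards the robot. Barrel 31 mm wide, y -83 to +126, z 202 to 248 mm. Below it the fixed grip, 26 by 26 mm, down to z = 62, and ahead of it (+y) the lever. Stand base 12 mm high, x -53 to +73, y -200 to 0; rod 12 mm thick, 302 mm tall, at x 10, y -165.
- muzzle (a point): Tip of the gun's muzzle, 225 mm above the bench.
- trigger (a joint): Angle of the gun's blue lever (rad): 0 at rest, grows as squeezed towards the grip, stops at 0.24 (fully in). Its spring needs about 5 N at the pad to start and 10 N fully in. Let go, it snaps back far faster than allowed: lead it back out with a finger against it. Slow means about a second or more each way, with no jerk (never near 1.6 rad/s).
- trigger_pad (a point): Where to squeeze: middle of the front (+y) face of the lever, 90 mm below the hinge, 22 mm above the lever's end, about 106 mm above the bench; moves with the lever, about 21 mm in -y of the gun from rest to fully in. Lever 14 mm wide (x), 8 mm thick. The barrel is above it: come from the gun's -x side with the tool tilted 30 to 45 degrees.
- trigger_hinge (a point): Hinge of the lever, 196 mm above the bench; the hinge axis runs along the gun's x.
- grip_back (a point): Middle of the back (-y) face of the fixed grip at the height of the lever's pad. Pad to back of grip is about 62 mm at rest and 41 mm with the lever fully in.
- spare_vial: Closed vial with a white cap, 98 mm tall, 29 mm across, standing on the bench behind the balance; a bystander.
- amber: Amber reagent bottle with a black cap, 155 mm tall, 72 mm across; a bystander.
- weight: Steel check weight with a knob, 62 mm tall, 38 mm across; a bystander.
- beaker: Glass beaker, 92 mm tall, 68 mm across; a bystander.
- spatula: Steel laboratory spatula, 178 mm long, 6 to 12 mm wide, lying on the bench behind the balance; a bystander.
- marker: White marker pen with a blue cap, 135 mm long, 13 mm thick, lying on the bench; a bystander.

How it is judged:
By the outcome, as a careful person would: the job done as asked, in the order asked, and still so for the second after the job is handed in, with the robot touching nothing.
It also fails if it takes over 72 s, if anything falls off the work surface, if the arm or the gripper's body presses on something with over 40 N, if the wrist force passes 120 N, or if a joint passes its speed limit or range.

### The arm

A 7-joint arm with a two-finger parallel gripper is mounted at the origin on the work surface. World frame = base frame: x ahead of the robot, y to its left, z up, the work surface at z = 0. Lengths are in m, angles in degrees, forces in N, time in s.
With the tool pointing down it reaches from about 0.425 to 0.875 m from the base axis. Payload 4.7 kg.
Tool frame: the origin (TCP) lies midway between the tips of the shut fingers; the grasp point (between the pads) lies 19 mm behind it; z points along the fingers, x is the direction in which the jaws open and shut, and the axes are right-handed (so a half turn about z gives the same grasp; the last joint's range is limited). The gripper opens to 87 mm and grips with 3 to 60 N. Pads are 19 mm wide; open, the fingers measure 117 mm over their backs; the gripper's body (75 mm by 190 mm) begins 51 mm behind the grasp point.
Start: joints at [65.38, 18.392, -4.016, 83.108, 1.295, 78.541, -3.26], TCP at [0.279, -0.587, 0.223] pointing down, gripper open.
Joint ranges: [-163.93, 163.93], [-17.29, 119.83], [-79.2, 71.16], [3.27, 140.29], [-89.18, 269.18], [5.43, 117.66], [-154.24, 154.24]. Speed limits (degrees/s): [147.25, 147.25, 180, 180, 180, 180, 180].

### API

Orientations are given as [roll, pitch, yaw] about the fixed x, y, z axes, in that order (R = Rz(yaw) Ry(pitch) Rx(roll)).
In Python, from cell import telemetry, optics, env gives the robot as it stands.
- The arm moves only by the tool arm_command, never from a script. Its arguments are lists of equal length, an entry for each row: "translation": the shift along the tool's x, y, z in cm, a list of three; "twist": the turn about the tool's z in degrees. In form: {"translation": [[x, y, z], ...], "twist": [twist, ...]}. A call has 1 to 10 rows; each row shifts and turns the pose as measured when the row begins, along the tool's axes as they then stand; what a row does not reach is not made up. A row lasts 1/8 s, in which the tool goes at most 62.5 mm and 10.7 degrees, less where a joint would pass 70% of its speed; a pose out of reach is approached as far as the arm can. A call is refused whole if a number of a shift passes 6.25 or a number of a turn 10.7, either way. A call with a gripper value outside its range is refused whole. "grip" is the opening in per cent of the stroke, from 0 (shut) to 100 (fully open), set as the call begins (left out, the last holds). The fingers move at their own pace and stop on an object; "force" is the grip in N (left out, the last holds). Time passes only in rows, so rows that do not move let the fingers close. It gives the time, the measured TCP pose, the force and the opening at its end, in the units of the state.
- telemetry.get_obs(): the state, without advancing time (a new reading comes with each control period).
- optics.read_camera(name): name is "scene" or "top" or "wrist"; returns a dict with "img" (480x640x3 uint8, blue, green, red), "fx", "fy", "cx", "cy" (pixels), "extrinsics" (4x4, takes a point from camera to world coordinates); the wrist camera has in their place "hand_eye" (4x4, takes a point from camera to tool coordinates, whose origin is the TCP and whose axes are the tool frame's). Camera axes: x right, y up, looking along -z (the intrinsics and any distortion apply to the point x, -y, -z); pixel columns grow to the right and rows downward; lengths in m; the calibration is good to about 2 mm. The wrist camera is an equidistant fisheye: a pixel r from the principal point sees the ray r / f radians off the axis. A picture is of the moment at which its call begins: read the wrist's pose just before it. There is no depth.
- env.sign_off(): hands the job in, once; it reports no verdict.
The state is a dict: "time_s": time; "qpos": joint angles; "joint_velocities": joint speeds; "effort": joint torques, N m; "tool_pos": TCP position; "tool_rot": TCP orientation; "force": force on the tool from outside, world axes, zero at the start; "wrist_torque": the same for the moment, N m; "grip_width": finger opening in m.
Only numpy, scipy, OpenCV 4.12 (cv2) and the standard library are available. Lean on these libraries where they do the work, as an engineer would, in place of code of your own. Each camera call takes 0.05 s, during which the arm holds its last target. There are 200 camera calls.

## Working session

There is one attempt and no reset: what is moved stays moved. The work goes in short steps, Python scripts to look and compute and a tool call to move; the robot and the scene stay as the last step left them, time stands still between calls to the robot, and variables do not carry over. Pictures are saved under pics/ and viewed, about 8 in all and at most 12, crops included, and the job is handed in when it is done.

Besides the shell and the picture viewer there is one more tool, called by a JSON object that holds its "api" and its "payload". arm_command: Moves the arm, as the interface text tells. Its arguments: {"type":"object","properties":{"translation":{"type":"array","items":{"type":"array","items":{"type":"number"}}},"twist":{"type":"array","items":{"type":"number"}},"grip":{"type":"number"},"force":{"type":"number"}},"required":["translation","twist"]}

```bash
mkdir -p pics; ls; cat > h.py <<'E'
import numpy as np, cv2
from cell import telemetry, optics, env
from scipy.spatial.transform import Rotation as R
def cam(name):
    o=telemetry.get_obs(); c=optics.read_camera(name)
    return o,c
def Rt(o):
    return R.from_euler('xyz',o['tool_rot'],degrees=True).as_matrix()
def ray(c,u,v):
    d=np.array([(u-c['cx'])/c['fx'],-(v-c['cy'])/c['fy'],-1.0]); T=np.array(c['extrinsics'])
    d=T[:3,:3]@d; return T[:3,3],d/np.linalg.norm(d)
def onz(c,u,v,z):
    p,d=ray(c,u,v); return p+d*(z-p[2])/d[2]
def proj(c,P):
    T=np.linalg.inv(np.array(c['extrinsics'])); q=T[:3,:3]@np.array(P)+T[:3,3]
    return np.array([c['cx']+c['fx']*q[0]/-q[2],c['cy']-c['fy']*q[1]/-q[2]])
def two(c1,a,c2,b):
    p1,d1=ray(c1,*a);p2,d2=ray(c2,*b)
    s=np.linalg.lstsq(np.c_[d1,-d2],p2-p1,rcond=None)[0]
    x,y=p1+s[0]*d1,p2+s[1]*d2
    return (x+y)/2,np.linalg.norm(x-y)
E
python3 - <<'E'
from h import *
o=telemetry.get_obs(); print(o)
for n in ['scene','top','wrist']:
    c=optics.read_camera(n); cv2.imwrite(f'pics/{n}0.png',c['img'])
    print(n,{k:(np.round(v,4).tolist() if k!='img' else 0) for k,v in c.items()})
E
```

```text
pics
{'time_s': 0.0, 'qpos': array([65.38218261, 18.44174633, -4.01597035, 83.17517788,  1.29556227,
       78.54009031, -3.25949988]), 'joint_velocities': array([-0.00217287, -0.0719252 ,  0.05926005, -0.0061352 ,  0.05546242,
       -0.1029101 , -0.0516215 ]), 'effort': array([-6.98691438e-04, -4.91292787e+01, -4.04252177e-01, -3.12521267e+01,
       -6.40344224e-02,  4.39421413e-02,  1.56615042e-04]), 'tool_pos': array([ 0.27878848, -0.58656422,  0.2214287 ]), 'tool_rot': array([ 1.79993890e+02,  1.11738135e-01, -6.45714038e+01]), 'force': array([-0.05120377,  0.79299752, -0.54466727]), 'wrist_torque': array([-0.02176299, -0.00465166,  0.04370327]), 'grip_width': 0.08702797373124767}
scene {'img': 0, 'fx': 467.8066, 'fy': 467.8066, 'cx': 325.3217, 'cy': 237.1849, 'extrinsics': [[0.0906, -0.6503, 0.7542, 1.3857], [0.9958, 0.048, -0.0783, -0.069], [0.0148, 0.7581, 0.6519, 0.849], [0.0, 0.0, 0.0, 1.0]]}
top {'img': 0, 'fx': 451.0314, 'fy': 451.0314, 'cx': 325.1613, 'cy': 244.7216, 'extrinsics': [[0.03, 0.9944, -0.1015, 0.4406], [-0.9995, 0.0302, 0.0011, 0.0298], [0.0041, 0.1014, 0.9948, 1.5062], [0.0, 0.0, 0.0, 1.0]]}
wrist {'img': 0, 'fx': 371.6483, 'fy': 371.6483, 'cx': 322.0372, 'cy': 246.1556, 'hand_eye': [[1.0, 0.0011, 0.0008, 0.0001], [0.0013, -0.9693, -0.2458, -0.0685], [0.0005, 0.2458, -0.9693, -0.1628], [0.0, 0.0, 0.0, 1.0]]}
```

View pics/scene0.png

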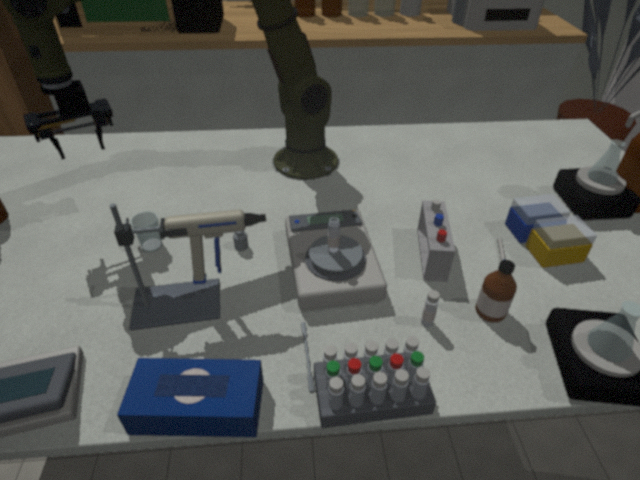

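View pics/top0.png

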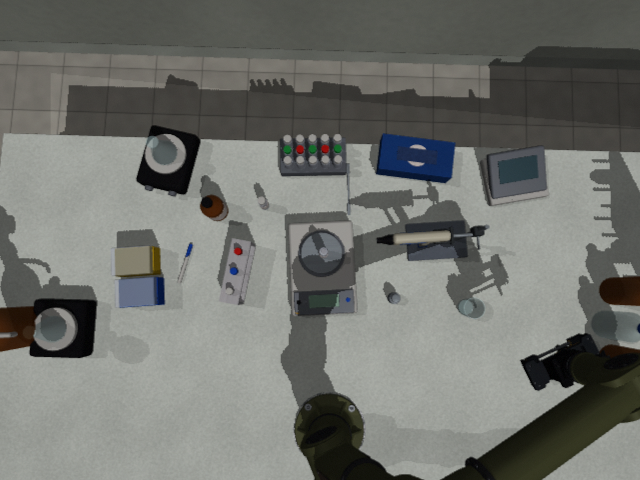

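The scene view shows the rack caps (blue at 438,218), the vial at (334,235), and the gun with its lever at (218,253) and muzzle at (265,218). In the top view the blue cap is at (234,270), the vial at about (322,253), and the barrel runs from (378,240) to (450,237). Next I'll zoom in for precise pixels.

```bash
python3 - <<'E'
from h import *
s=cv2.imread('pics/scene0.png');t=cv2.imread('pics/top0.png')
def crop(im,x,y,w,h,k): return cv2.resize(im[y:y+h,x:x+w],None,fx=k,fy=k,interpolation=cv2.INTER_CUBIC)
a=crop(s,100,195,200,75,4); b=crop(s,300,195,160,75,4)
c=crop(t,370,215,120,50,4); d=crop(t,215,215,150,75,4)
H=np.zeros((600,800,3),np.uint8)
H[:300,:800]=a; H[300:600,:640]=b
cv2.imwrite('pics/z1.png',H)
H=np.zeros((500,600,3),np.uint8); H[:200,:480]=c; H[200:500,:600]=d
cv2.imwrite('pics/z2.png',H)
S=optics.read_camera('scene');T=optics.read_camera('top')
def blob(im,roi,lo,hi):
    x,y,w,h=roi;m=cv2.inRange(cv2.cvtColor(im[y:y+h,x:x+w],cv2.COLOR_BGR2HSV),lo,hi)
    n,l,st,ce=cv2.connectedComponentsWithStats(m);
    return [(st[i].tolist(),(ce[i]+[x,y]).round(1).tolist()) for i in range(1,n) if st[i][4]>6]
for nm,lo,hi in [('blue',(105,120,60),(130,255,255)),('red',(0,120,60),(8,255,255)),('red2',(172,120,60),(180,255,255))]:
    print(nm,'S',blob(s,(415,195,45,60),lo,hi),'T',blob(t,(215,235,45,65),lo,hi))
print('lever S',blob(s,(205,225,30,60),(105,100,40),(130,255,255)))
E
```

```text
blue S [([21, 19, 7, 11, 50], [438.7, 217.7])] T [([15, 32, 8, 8, 47], [233.4, 270.7])]
red S [([23, 34, 8, 12, 63], [441.3, 234.3])] T [([19, 12, 8, 8, 45], [237.5, 250.8])]
red2 S [] T []
lever S [([0, 0, 9, 2, 9], [209.0, 225.1]), ([10, 13, 5, 34, 79], [217.0, 252.7])]
```

View pics/z1.png

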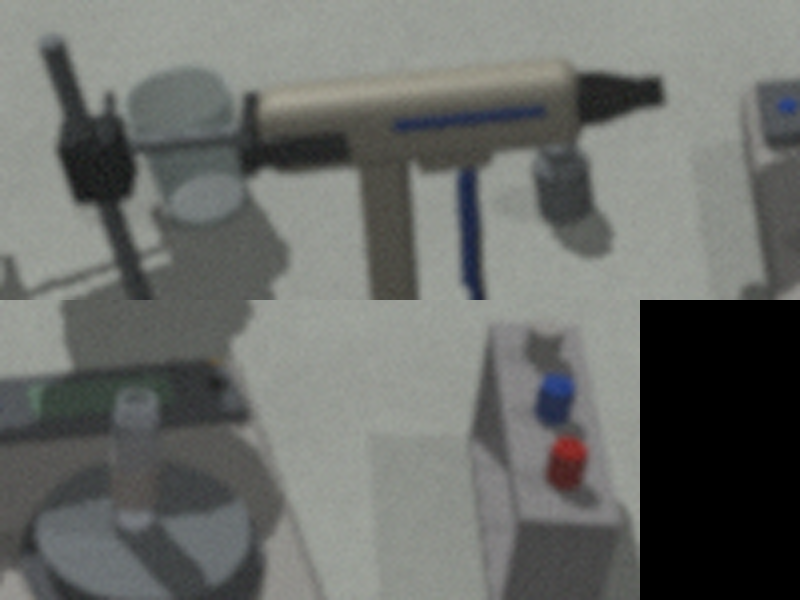

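View pics/z2.png

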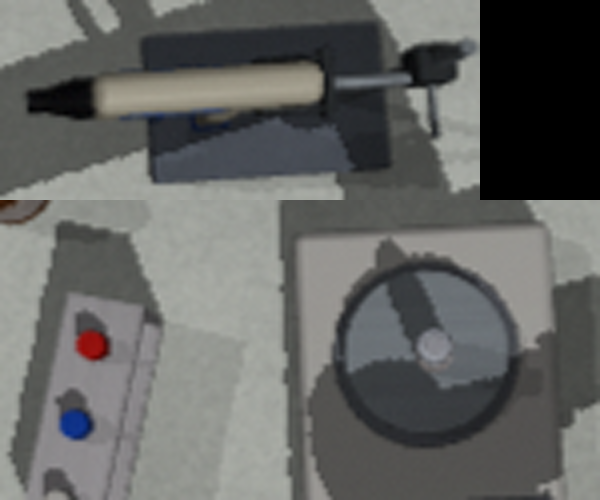

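The crops show the vial mouth at scene (334.2,218.8) / top (323,251.2). The muzzle tip is at scene (265.5,217.5) / top (377,240.2), and the rod top at scene (113,205.5) / top (487,226.7). The lever hangs ahead of the grip and runs down to about (218.5,271) in the scene view.

```bash
python3 - <<'E'
from h import *
S=optics.read_camera('scene');T=optics.read_camera('top')
def sh(n,a,b,z=None):
    p,e=two(S,a,T,b); print(n,p.round(4),'err',e.round(4), *( [onz(S,*a,z).round(4),onz(T,*b,z).round(4)] if z else []))
    return p
b=sh('blue',(438.7,217.7),(233.4,270.7),.120)
r=sh('red',(441.3,234.3),(237.5,250.8),.120)
v=sh('vialmouth',(334.2,218.8),(323,251.2),.185)
m=sh('muzzle',(265.5,217.5),(377,240.2),.225)
k=sh('rodtop',(113,205.5),(487,226.7),.302)
d=(m-k)[:2]; print('gun dir approx (incl 10mm offset over 291)',np.degrees(np.arctan2(d[0],d[1])))
for f,g in [((97/4+370,215+96/4),(323/4+370,215+84/4))]:
    A=onz(T,*f,.228);B=onz(T,*g,.228);print('barrel',A,B,np.degrees(np.arctan2((A-B)[0],(A-B)[1])),np.linalg.norm(A-B))
for u,v2,z in [(218.5,271,.084),(217,252.7,.13),(217.0,238,.17)]: print('lever',onz(S,u,v2,z))
E
```

```text
blue [0.4935 0.3076 0.1243] err 0.0024 [0.4882 0.3111 0.12  ] [0.4933 0.3073 0.12  ]
red [0.5549 0.2979 0.1223] err 0.0011 [0.5523 0.2996 0.12  ] [0.555  0.2978 0.12  ]
vialmouth [0.5561 0.0353 0.186 ] err 0.0025 [0.5549 0.0368 0.185 ] [0.556  0.0341 0.185 ]
muzzle [ 0.5889 -0.1179  0.2244] err 0.0032 [ 0.5899 -0.1162  0.225 ] [ 0.5888 -0.1194  0.225 ]
rodtop [ 0.6256 -0.4059  0.2995] err 0.003 [ 0.6296 -0.4027  0.302 ] [ 0.6256 -0.4066  0.302 ]
gun dir approx (incl 10mm offset over 291) -7.273936670742194
barrel [ 0.59337041 -0.16823236  0.228     ] [ 0.60691622 -0.32958689  0.228     ] -4.798763308873788 0.16192211627205214
lever [ 0.60151011 -0.23339025  0.084     ]
lever [ 0.58940461 -0.23162101  0.13      ]
lever [ 0.58529088 -0.22658842  0.17      ]
```

```bash
cat >> h.py <<'E'
def plan(tgt,yaw=None,n=10,cyl=False,dtwist=None):
    """rows from the measured pose to tgt (m), tool turned about its z"""
    o=telemetry.get_obs(); p=np.array(o['tool_pos']); M=Rt(o); tgt=np.array(tgt,float)
    tw=dtwist or 0.
    if yaw is not None: tw=(o['tool_rot'][2]-yaw+180)%360-180
    s=np.linspace(0,1,n+1)
    if cyl:
        f=lambda q:np.array([np.hypot(q[0],q[1]),np.arctan2(q[1],q[0]),q[2]])
        c=f(p)+s[:,None]*(f(tgt)-f(p)); W=np.c_[c[:,0]*np.cos(c[:,1]),c[:,0]*np.sin(c[:,1]),c[:,2]]
    else: W=p+s[:,None]*(tgt-p)
    rows=[]
    for i in range(n):
        Mi=M@R.from_euler('z',tw*i/n,degrees=True).as_matrix()
        rows.append((Mi.T@(W[i+1]-W[i])*100).round(2).tolist())
    print('t',o['time_s'],'pos',p.round(4),'rot',np.round(o['tool_rot'],1),'F',np.round(o['force'],1),'w',round(o['grip_width'],4))
    print(rows,'twist each',round(tw/n,2))
E
python3 - <<'E'
from h import *
plan([.30,-.53,.36],-57,3,True)
plan([.47,.30,.33],81.2,20,True)
E
```

```text
t 0.35 pos [ 0.279  -0.587   0.2223] rot [180.    0.  -64.6] F [ 0.8  0.6 -0.6] w 0.087
[[-1.38, -1.51, -4.59], [-1.35, -1.51, -4.59], [-1.32, -1.5, -4.59]] twist each -2.52
t 0.35 pos [ 0.279  -0.587   0.2223] rot [180.    0.  -64.6] F [ 0.8  0.6 -0.6] w 0.087
[[-0.69, -5.46, -0.54], [-0.46, -5.45, -0.54], [-0.23, -5.42, -0.54], [-0.0, -5.39, -0.54], [0.22, -5.35, -0.54], [0.44, -5.29, -0.54], [0.66, -5.23, -0.54], [0.87, -5.16, -0.54], [1.07, -5.08, -0.54], [1.28, -5.0, -0.54], [1.47, -4.9, -0.54], [1.66, -4.8, -0.54], [1.85, -4.69, -0.54], [2.03, -4.57, -0.54], [2.2, -4.45, -0.54], [2.36, -4.32, -0.54], [2.52, -4.18, -0.54], [2.67, -4.04, -0.54], [2.81, -3.9, -0.54], [2.95, -3.74, -0.54]] twist each -7.29
```

{"api": "arm_command", "payload": {"translation": [[-1.4,-1.5,-4.6],[-1.4,-1.5,-4.6],[-1.3,-1.5,-4.6],[-0.3,-5.4,0],[-0.3,-5.4,0],[-0.3,-5.4,0],[-0.3,-5.4,0],[-0.3,-5.4,0],[-0.3,-5.4,0],[-0.3,-5.4,0]], "twist": [-2.5,-2.5,-2.5,-5.5,-5.5,-5.5,-5.5,-5.5,-5.5,-5.5]}}

```text
time_s: 1.6
tool_pos: [0.5264, -0.2277, 0.3636]
tool_rot: [179.9, -0.0, -17.8]
force: [0.3, 0.2, -0.6]
grip_width: 0.087
```

```bash
python3 - <<'E'
from h import *
plan([.47,.28,.31],81.2,10,True)
E
```

```text
t 1.6 pos [ 0.5264 -0.2277  0.3636] rot [179.9  -0.  -17.8] F [ 0.3  0.2 -0.6] w 0.087
[[0.01, -5.42, 0.53], [0.43, -5.37, 0.53], [0.84, -5.3, 0.53], [1.25, -5.19, 0.53], [1.64, -5.06, 0.53], [2.02, -4.89, 0.53], [2.38, -4.7, 0.53], [2.73, -4.47, 0.53], [3.05, -4.23, 0.53], [3.36, -3.96, 0.53]] twist each -9.9
```

{"api": "arm_command", "payload": {"translation": [[0,-5.4,0.5],[0.4,-5.4,0.5],[0.8,-5.3,0.5],[1.2,-5.2,0.5],[1.6,-5.1,0.5],[2.0,-4.9,0.5],[2.4,-4.7,0.5],[2.7,-4.5,0.5],[3.0,-4.2,0.5],[3.4,-4.0,0.5]], "twist": [-9.9,-9.9,-9.9,-9.9,-9.9,-9.9,-9.9,-9.9,-9.9,-9.9]}}

```text
time_s: 2.85
tool_pos: [0.4535, 0.2936, 0.3117]
tool_rot: [179.7, 0.0, 84.5]
force: [0.4, -0.4, -0.6]
grip_width: 0.087
```

```bash
cat >> h.py <<'E'
def wray(o,c,u,v):
    x,y=(u-c['cx']),(v-c['cy']); r=np.hypot(x,y); th=r/c['fx']
    d=np.array([np.sin(th)*x/r,-np.sin(th)*y/r,-np.cos(th)]); H=np.array(c['hand_eye']); M=Rt(o)
    return M@H[:3,3]+o['tool_pos'], M@H[:3,:3]@d
def wonz(o,c,u,v,z):
    p,d=wray(o,c,u,v); return p+d*(z-p[2])/d[2]
def wproj(o,c,P):
    H=np.array(c['hand_eye']); q=Rt(o).T@(np.array(P)-o['tool_pos']); q=H[:3,:3].T@(q-H[:3,3])
    r=np.hypot(q[0],q[1]); th=np.arctan2(r,-q[2]); return np.array([c['cx']+c['fx']*th*q[0]/r,c['cy']-c['fx']*th*q[1]/r])
def blobs(im,lo,hi,a=30):
    m=cv2.inRange(cv2.cvtColor(im,cv2.COLOR_BGR2HSV),lo,hi); n,l,st,ce=cv2.connectedComponentsWithStats(m)
    return [(st[i].tolist(),ce[i].round(1).tolist()) for i in range(1,n) if st[i][4]>a]
E
python3 - <<'E'
from h import *
o,c=cam('wrist'); cv2.imwrite('pics/w1.png',c['img'])
plan([.4935,.3075,.2],81.2,5)
for z,n in [(.131,'top'),(.105,'bot')]: print(n,wproj(o,c,[.4935,.3075,z]))
print(blobs(c['img'],(105,120,60),(130,255,255)),blobs(c['img'],(0,120,60),(8,255,255)))
E
```

```text
t 2.9 pos [0.4468 0.3015 0.3116] rot [179.9  -0.2  85.5] F [-3.9  5.3  0.1] w 0.0869
[[0.19, 0.92, 2.24], [0.2, 0.91, 2.24], [0.21, 0.91, 2.24], [0.23, 0.91, 2.24], [0.24, 0.9, 2.24]] twist each 0.86
top [339.5371124  261.86607102]
bot [338.38908996 254.5120712 ]
[([510, 136, 34, 70, 1562], [526.2, 168.6]), ([59, 212, 8, 10, 65], [62.6, 216.7]), ([333, 247, 22, 26, 420], [342.9, 259.3]), ([461, 257, 12, 28, 179], [466.6, 271.2])] []
```

View pics/w1.png

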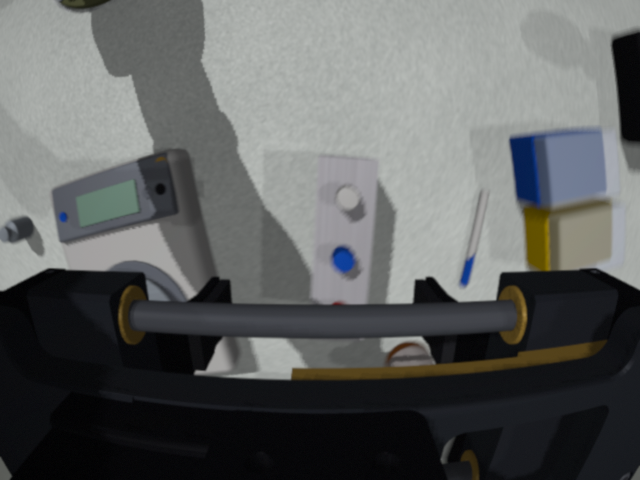

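The wrist view shows the blue cap at (343,259), the white cap at (348,197), and the fingers beside the bar at (215,310) and (430,310). The arm was still settling during that shot, so I'll let it stop and measure again.

{"api": "arm_command", "payload": {"translation": [[0,0,0],[0,0,0]], "twist": [0,0]}}

```text
time_s: 3.15
tool_pos: [0.4461, 0.3022, 0.3119]
tool_rot: [179.8, -0.1, 85.6]
force: [0.3, -0.1, 0.1]
grip_width: 0.0874
```

```bash
python3 - <<'E'
from h import *
o,c=cam('wrist'); im=c['img']
x,y=300,140; sub=im[y:280,x:400]
bl=[b for b in blobs(im,(105,120,60),(130,255,255)) if 300<b[1][0]<400]
print(bl, o['time_s'])
for b in bl: print('blue',wonz(o,c,*b[1],.121).round(4))
m=cv2.inRange(sub,(170,170,170),(255,255,255)); n,l,st,ce=cv2.connectedComponentsWithStats(m)
print([(st[i].tolist(),(ce[i]+[x,y]).tolist()) for i in range(1,n) if st[i][4]>40])
T=optics.read_camera('top');S=optics.read_camera('scene')
print(blobs(T['img'][235:300,215:260],(105,120,60),(130,255,255),6))
plan([.4935,.3075,.2],81.2,5)
E
```

```text
[([321, 256, 22, 27, 471], [331.4, 269.1])] 3.15
blue [0.4956 0.309  0.121 ]
[([0, 0, 31, 21, 408], [313.35049019607845, 149.63970588235293]), ([29, 0, 20, 20, 172], [338.77906976744185, 149.09302325581396]), ([39, 0, 61, 140, 3172], [383.96941992433796, 192.42749054224464])]
[([15, 32, 8, 8, 44], [18.0, 35.4])]
t 3.3 pos [0.447  0.3012 0.3117] rot [ 1.798e+02 -1.000e-01  8.550e+01] F [-0.2 -0.1 -0.4] w 0.0872
[[0.19, 0.91, 2.24], [0.21, 0.91, 2.24], [0.22, 0.9, 2.24], [0.24, 0.9, 2.24], [0.25, 0.9, 2.24]] twist each 0.86
```

{"api": "arm_command", "payload": {"translation": [[0.2,0.95,2.2],[0.2,0.95,2.2],[0.3,0.95,2.2],[0.3,0.95,2.2],[0.3,0.95,2.2],[0,0,0],[0,0,0]], "twist": [0.8,0.8,0.8,0.9,0.9,0,0]}}

```text
time_s: 4.18
tool_pos: [0.505, 0.3003, 0.1992]
tool_rot: [179.7, -0.1, 80.0]
force: [-0.1, 0.1, 0.6]
grip_width: 0.0869
```

```bash
python3 - <<'E'
from h import *
o,c=cam('wrist'); im=c['img']; cv2.imwrite('pics/w2.png',im)
for lo,hi in [((105,120,60),(130,255,255)),((0,120,60),(8,255,255))]:
    for b in blobs(im,lo,hi):
        if 250<b[1][0]<400: print(b,wonz(o,c,*b[1],.121).round(4), wonz(o,c,*b[1],.126).round(4))
plan([.4950,.3085,.109],81.2,5)
print(wproj(o,c,[.495,.3085,.131]))
E
```

```text
([314, 218, 35, 38, 1010], [330.9, 236.4]) [0.4957 0.3089 0.121 ] [0.4946 0.309  0.126 ]
([323, 301, 16, 3, 38], [330.8, 302.2]) [0.5424 0.3009 0.121 ] [0.5402 0.3012 0.126 ]
t 4.225 pos [0.5051 0.3    0.1992] rot [ 1.797e+02 -1.000e-01  8.000e+01] F [-0.2 -1.   0.3] w 0.0875
[[0.13, -0.24, 1.8], [0.13, -0.24, 1.8], [0.13, -0.24, 1.8], [0.13, -0.24, 1.8], [0.13, -0.24, 1.8]] twist each -0.24
[330.42778812 238.9675635 ]
```

View pics/w2.png

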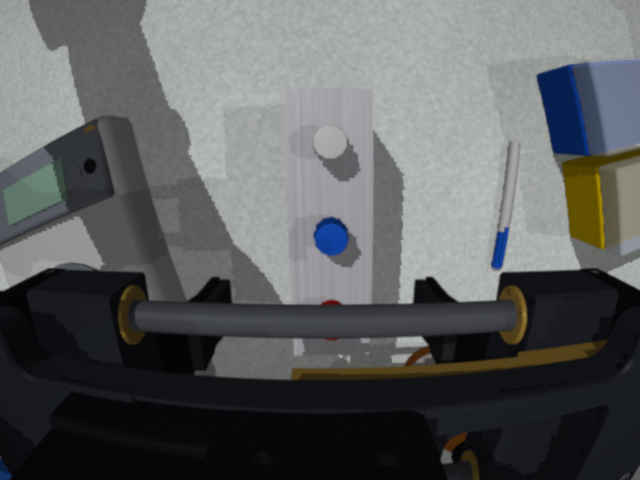

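The cap is at (331,236) and the rack edges run parallel to the jaw normal. The white cap is at (330,142). Next I descend and grip.

{"api": "arm_command", "payload": {"translation": [[0.2,-0.25,1.8],[0.15,-0.25,1.8],[0.15,-0.25,1.8],[0.1,-0.2,1.6],[0,0,1.0],[0,0,0],[0,0,0]], "twist": [-0.2,-0.2,-0.2,-0.2,0,0,0]}}

```text
time_s: 5.1
tool_pos: [0.496, 0.3084, 0.1143]
tool_rot: [179.7, -0.1, 80.9]
force: [0.5, 0.7, -0.0]
grip_width: 0.0868
```

```bash
python3 - <<'E'
from h import *
plan([.4950,.3087,.109],80.5,2)
E
```

```text
t 5.1 pos [0.496  0.3084 0.1143] rot [ 1.797e+02 -1.000e-01  8.090e+01] F [ 0.5  0.7 -0. ] w 0.0868
[[0.01, -0.05, 0.27], [0.01, -0.05, 0.27]] twist each 0.21
```

{"api": "arm_command", "payload": {"translation": [[0,-0.1,0.5],[0,0,0],[0,0,0]], "twist": [0,0,0]}}

```text
time_s: 5.48
tool_pos: [0.4959, 0.3089, 0.1102]
tool_rot: [179.6, -0.1, 80.9]
force: [0.2, 0.7, -0.1]
grip_width: 0.0873
```

{"api": "arm_command", "payload": {"translation": [[0,0,0],[0,0,0],[0,0,0],[0,0,0],[0,0,0],[0,0,0],[0,0,0],[0,0,0]], "twist": [0,0,0,0,0,0,0,0], "grip": 0, "force": 20}}

```text
time_s: 6.48
tool_pos: [0.4962, 0.309, 0.1106]
tool_rot: [179.5, -0.1, 80.9]
force: [-0.5, -0.5, 0.3]
grip_width: 0.0218
```

{"api": "arm_command", "payload": {"translation": [[0,0,-1.0],[0,0,-2.5],[0,0,-3.5],[0,0,-3.5],[0,0,-3.5],[0,0,-3.5],[0,0,-2.5],[0,0,-0.5],[0,0,0]], "twist": [0,0,0,0,0,0,0,0,0]}}

```text
time_s: 7.6
tool_pos: [0.4933, 0.3095, 0.3262]
tool_rot: [179.4, -0.2, 81.0]
force: [0.5, -0.1, 0.0]
grip_width: 0.0216
```

```bash
python3 - <<'E'
from h import *
o,c=cam('wrist'); cv2.imwrite('pics/w3.png',c['img'])
T=optics.read_camera('top');S=optics.read_camera('scene')
t=[b for b in blobs(T['img'][200:330,180:320],(105,120,60),(130,255,255),20)]
s=[b for b in blobs(S['img'][120:260,380:480],(105,120,60),(130,255,255),20)]
print(t,s)
plan([.52,.06,.32],80.9,9,True)
E
```

```text
[] [([72, 18, 9, 11, 68], [75.6, 22.7])]
t 7.75 pos [0.493  0.3091 0.3252] rot [179.5  -0.2  81. ] F [-0.8 -0.2  0.4] w 0.0215
[[-2.62, 1.33, 0.06], [-2.65, 1.18, 0.06], [-2.68, 1.03, 0.06], [-2.7, 0.88, 0.06], [-2.71, 0.73, 0.06], [-2.72, 0.58, 0.05], [-2.71, 0.43, 0.05], [-2.7, 0.29, 0.05], [-2.68, 0.14, 0.05]] twist each 0.01
```

```bash
python3 - <<'E'
from h import *
plan([.585,.035,.325],80.9,9,True)
E
```

```text
t 7.75 pos [0.493  0.3091 0.3252] rot [179.5  -0.2  81. ] F [-0.8 -0.2  0.4] w 0.0215
[[-2.47, 2.09, 0.01], [-2.58, 1.95, 0.01], [-2.69, 1.81, 0.01], [-2.79, 1.66, 0.01], [-2.88, 1.5, 0.01], [-2.96, 1.34, 0.01], [-3.03, 1.18, 0.0], [-3.09, 1.01, 0.0], [-3.15, 0.84, 0.0]] twist each 0.01
```

{"api": "arm_command", "payload": {"translation": [[-1.5,1.2,0],[-2.6,2.0,0],[-2.7,1.8,0],[-2.8,1.7,0],[-2.9,1.5,0],[-3.0,1.3,0],[-3.0,1.2,0],[-3.1,1.0,0],[-2.5,0.8,0],[-0.5,0,0]], "twist": [0,0,0,0,0,0,0,0,0,0]}}

```text
time_s: 9.0
tool_pos: [0.5814, 0.0208, 0.3171]
tool_rot: [-179.9, 0.3, 80.3]
force: [0.0, 0.6, -0.5]
grip_width: 0.0213
```

{"api": "arm_command", "payload": {"translation": [[0,0,0],[0,0,0]], "twist": [0,0]}}

```text
time_s: 9.25
tool_pos: [0.5809, 0.0215, 0.3166]
tool_rot: [-179.8, 0.3, 80.3]
force: [-0.2, -0.8, -0.6]
grip_width: 0.0215
```

```bash
python3 - <<'E'
from h import *
o,c=cam('wrist'); im=c['img']; cv2.imwrite('pics/w4.png',im)
print(o['time_s'],o['tool_pos'],o['tool_rot'])
print('pred mouth',wproj(o,c,[.556,.0347,.185]),'tip',wproj(o,c,np.array(o['tool_pos'])+[0,0,-.0895]))
a=im[140:340,220:420]; cv2.imwrite('pics/w4z.png',cv2.resize(a,None,fx=3,fy=3,interpolation=cv2.INTER_CUBIC))
E
```

```text
9.25 [0.58085954 0.02147301 0.31658912] [-179.81192966    0.28688005   80.34798536]
pred mouth [332.78846393 202.94692191] tip [321.40384191 248.57244117]
```

View pics/w4z.png

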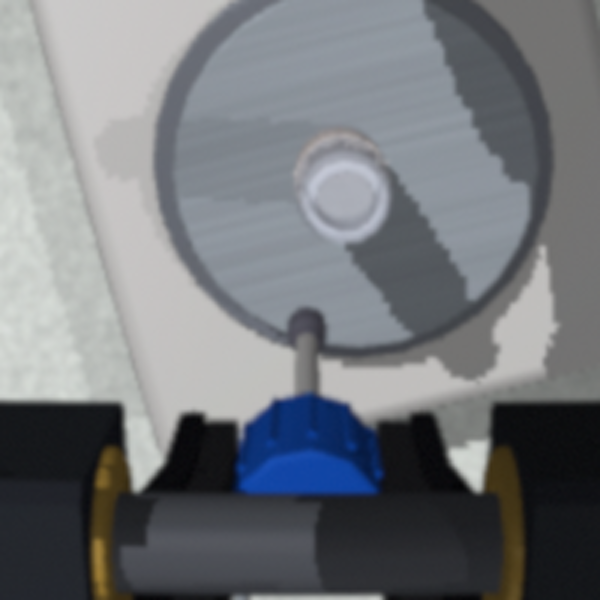

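The zoomed wrist view shows the vial mouth ring at about (334.7,204.3) and the held swab's foam tip at (322,248.3), with the swab hanging straight. Both match the predictions within 2 px.

```bash
python3 - <<'E'
from h import *
o,c=cam('wrist'); p=np.array(o['tool_pos'])
m=wonz(o,c,334.7,204.3,.185); t=wonz(o,c,322,248.3,p[2]-.0875)
print(m,t-p, 'pix/mm check', wonz(o,c,335.7,205.3,.185)-m)
plan([*m[:2],.300],80.9,5)
E
```

```text
[0.5573888  0.03628815 0.185     ] [-0.00061347  0.00054348 -0.0875    ] pix/mm check [0.00092895 0.00065688 0.        ]
t 9.35 pos [0.5809 0.0219 0.3167] rot [-179.8    0.3   80.4] F [ 0.4  0.  -1.1] w 0.0216
[[0.21, -0.51, 0.34], [0.21, -0.51, 0.34], [0.21, -0.51, 0.34], [0.21, -0.51, 0.34], [0.21, -0.51, 0.34]] twist each -0.1
```

{"api": "arm_command", "payload": {"translation": [[0.2,-0.45,0.3],[0.2,-0.45,0.3],[0.2,-0.45,0.3],[0.2,-0.45,0.3],[0.2,-0.4,0.3],[0,0,0],[0,0,0]], "twist": [0,0,0,0,0,0,0]}}

```text
time_s: 10.22
tool_pos: [0.5587, 0.0388, 0.3009]
tool_rot: [-179.8, 0.3, 80.6]
force: [0.2, -0.4, -0.6]
grip_width: 0.0212
```

```bash
python3 - <<'E'
from h import *
o,c=cam('wrist'); im=c['img']; p=np.array(o['tool_pos'])
print('mouth pred',wproj(o,c,[.5574,.0363,.185]),'tip',wproj(o,c,p+[0,0,-.0895]))
S=optics.read_camera('scene')['img']
a=cv2.resize(im[180:300,262:382],None,fx=5,fy=5,interpolation=cv2.INTER_CUBIC)
b=cv2.resize(S[160:260,300:330+3],(200,600),interpolation=cv2.INTER_CUBIC)
b=cv2.resize(S[140:260,315:355],(200,600),interpolation=cv2.INTER_CUBIC)
cv2.imwrite('pics/w5.png',np.hstack([a,b]))
plan([.558,.0358,.27],80.9,4)
E
```

```text
mouth pred [318.16858252 238.75506136] tip [321.42345835 248.48579866]
t 10.325 pos [0.5588 0.0388 0.3009] rot [-179.8    0.3   80.6] F [0.1 0.3 0.1] w 0.0213
[[-0.07, -0.0, 0.77], [-0.07, -0.0, 0.77], [-0.07, -0.0, 0.77], [-0.07, -0.0, 0.77]] twist each -0.07
```

View pics/w5.png

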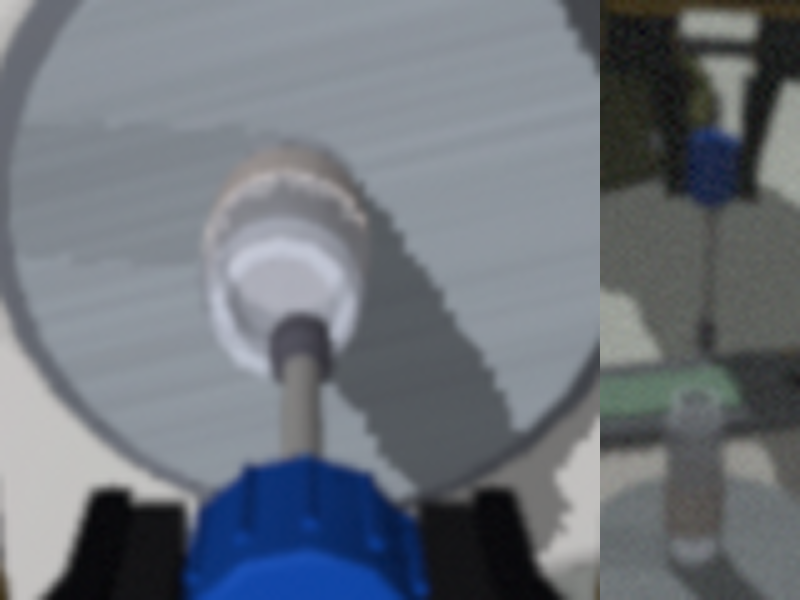

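```bash
python3 - <<'E'
from h import *
S=optics.read_camera('scene'); f=lambda P:(proj(S,P)-[315,140])*5
print('mouth',f([.5577,.037,.185]),'tip',f([.558,.0394,.2125]),'tip if y=.037',f([.558,.037,.2125]),'cap',f([.558,.0394,.308]))
print('vial bottom',f([.5577,.037,.090]))
o,c=cam('wrist'); print(wonz(o,c,319.2,239,.185))
E
```

```text
mouth [ 97.174398   397.79650807] tip [104.25727243 349.92051312] tip if y=.037 [ 98.93052552 350.15307933] cap [110.92701345 169.48422306]
vial bottom [ 91.76502629 552.03051533]
[0.55777317 0.03715336 0.185     ]
```

Mouth centre is about (319,239) in the wrist image with the tip at (322,248). Wrist and scene views both put the tip about 3 mm too far in +y, so I'll correct that while descending.

{"api": "arm_command", "payload": {"translation": [[-0.15,0.0,0.3],[-0.15,0.0,0.3],[0,-0.03,0.5],[0,-0.03,0.5],[0,0,0.6],[0,0,0],[0,0,0]], "twist": [0,0,0,0,0,0,0]}}

```text
time_s: 11.3
tool_pos: [0.5574, 0.0355, 0.2768]
tool_rot: [-179.8, 0.3, 80.6]
force: [-0.5, -0.2, -0.3]
grip_width: 0.0212
```

```bash
python3 - <<'E'
from h import *
o,c=cam('wrist'); im=c['img']; p=np.array(o['tool_pos'])
print('mouth pred',wproj(o,c,[.5577,.037,.185]),'tip',wproj(o,c,p+[0,0,-.0895]))
S=optics.read_camera('scene')['img']
a=cv2.resize(im[180:300,262:382],None,fx=5,fy=5,interpolation=cv2.INTER_CUBIC)
b=cv2.resize(S[140:260,315:355],(200,600),interpolation=cv2.INTER_CUBIC)
cv2.imwrite('pics/w6.png',np.hstack([a,b]))
plan([.558,.0356,.20],80.9,10)
E
```

```text
mouth pred [323.59451686 247.85025558] tip [321.37926254 248.63344582]
t 11.4 pos [0.5575 0.0354 0.2769] rot [-179.8    0.3   80.6] F [ 0.7 -0.1 -0.7] w 0.0211
[[0.01, 0.01, 0.77], [0.01, 0.01, 0.77], [0.01, 0.01, 0.77], [0.01, 0.01, 0.77], [0.01, 0.01, 0.77], [0.01, 0.01, 0.77], [0.01, 0.01, 0.77], [0.01, 0.01, 0.77], [0.01, 0.01, 0.77], [0.01, 0.01, 0.77]] twist each -0.03
```

View pics/w6.png

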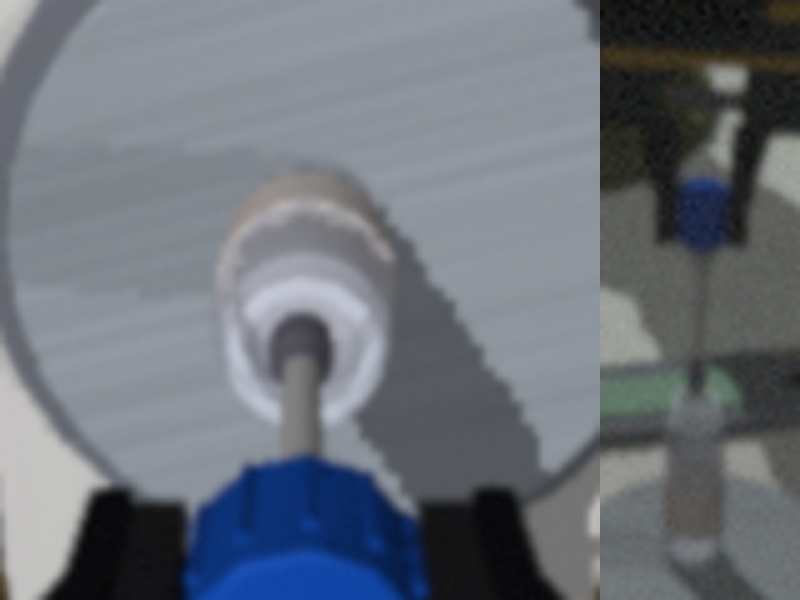

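The tip is at (302,343) in the crop, inside the mouth ring, whose centre is about (306,337). Alignment is within about 1 mm, and the scene view agrees. Continuing down slowly.

{"api": "arm_command", "payload": {"translation": [[0.03,-0.08,0.4],[0,0,0.5],[0,0,0.6],[0,0,0.6],[0,0,0.6],[0,0,0.6],[0,0,0.6],[0,0,0.4],[0,0,0],[0,0,0]], "twist": [0,0,0,0,0,0,0,0,0,0]}}

```text
time_s: 12.65
tool_pos: [0.5564, 0.0357, 0.2307]
tool_rot: [-179.8, 0.3, 80.6]
force: [-0.2, 0.0, -0.6]
grip_width: 0.0214
```

```bash
python3 - <<'E'
from h import *
o,c=cam('wrist'); im=c['img']; cv2.imwrite('pics/w7.png',cv2.resize(im[200:320,262:382],None,fx=5,fy=5,interpolation=cv2.INTER_CUBIC))
plan([.5567,.0358,.1905],80.6,8)
E
```

```text
t 12.7 pos [0.5564 0.0357 0.2307] rot [-179.8    0.3   80.6] F [-0.9  0.2  0.4] w 0.0217
[[0.0, 0.01, 0.5], [0.0, 0.01, 0.5], [0.0, 0.01, 0.5], [0.0, 0.01, 0.5], [0.0, 0.01, 0.5], [0.0, 0.01, 0.5], [0.0, 0.01, 0.5], [0.0, 0.01, 0.5]] twist each 0.0
```

View pics/w7.png

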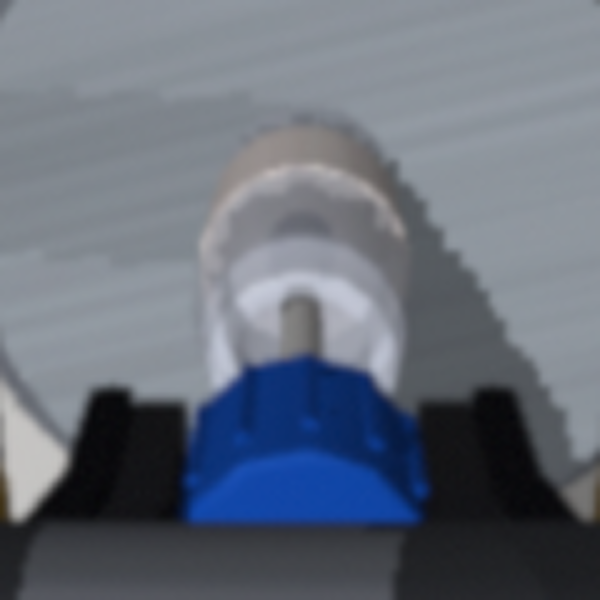

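The stick is centred in the mouth (302 against 305). This is picture 10 of 12. Next I bring the plug to the rim, then go on in small steps watching the force.

{"api": "arm_command", "payload": {"translation": [[0,0,0.5],[0,0,0.5],[0,0,0.5],[0,0,0.5],[0,0,0.4],[0,0,0.2],[0,0,0]], "twist": [0,0,0,0,0,0,0]}}

```text
time_s: 13.58
tool_pos: [0.5562, 0.0355, 0.2028]
tool_rot: [-179.8, 0.3, 80.6]
force: [-0.4, 0.4, 0.2]
grip_width: 0.0211
```

{"api": "arm_command", "payload": {"translation": [[0,0,0.2],[0,0,0.2],[0,0,0.2],[0,0,0]], "twist": [0,0,0,0]}}

```text
time_s: 14.08
tool_pos: [0.5569, 0.0356, 0.1974]
tool_rot: [-179.9, 0.3, 80.6]
force: [-1.0, 1.0, -0.6]
grip_width: 0.0213
```

{"api": "arm_command", "payload": {"translation": [[0,0,0.15],[0,0,0.15],[0,0,0.1],[0,0,0]], "twist": [0,0,0,0]}}

```text
time_s: 14.58
tool_pos: [0.5566, 0.0355, 0.1926]
tool_rot: [-179.8, 0.3, 80.6]
force: [0.4, -1.0, -0.1]
grip_width: 0.0209
```

{"api": "arm_command", "payload": {"translation": [[0,0,0.1],[0,0,0.1],[0,0,0]], "twist": [0,0,0]}}

```text
time_s: 14.95
tool_pos: [0.557, 0.0356, 0.1909]
tool_rot: [-179.9, 0.3, 80.6]
force: [-1.5, 0.9, 0.3]
grip_width: 0.0211
```

{"api": "arm_command", "payload": {"translation": [[0,0,0.05],[0,0,0.05],[0,0,0]], "twist": [0,0,0]}}

```text
time_s: 15.32
tool_pos: [0.5578, 0.0355, 0.1906]
tool_rot: [180.0, 0.2, 80.6]
force: [0.4, -0.6, 1.4]
grip_width: 0.0215
```

{"api": "arm_command", "payload": {"translation": [[0,0,0.05],[0,0,0.05],[0,0,0]], "twist": [0,0,0]}}

```text
time_s: 15.7
tool_pos: [0.5585, 0.0354, 0.1904]
tool_rot: [179.9, 0.2, 80.6]
force: [0.2, -0.1, 2.0]
grip_width: 0.0216
```

{"api": "arm_command", "payload": {"translation": [[0,0,0],[0,0,0],[0,0,0],[0,0,0],[0,0,0],[0,0,0]], "twist": [0,0,0,0,0,0], "grip": 70}}

```text
time_s: 16.45
tool_pos: [0.5566, 0.0356, 0.1884]
tool_rot: [-179.8, 0.3, 80.6]
force: [-0.8, 0.6, 0.2]
grip_width: 0.0604
```

{"api": "arm_command", "payload": {"translation": [[0,0,-1.0],[0,0,-2.0],[0,0,-3.0],[0,0,-3.0],[0,0,-3.0],[0,0,0],[0,0,0]], "twist": [0,0,0,0,0,0,0]}}

```text
time_s: 17.32
tool_pos: [0.5572, 0.0365, 0.3157]
tool_rot: [-180.0, 0.2, 80.6]
force: [-0.2, 0.1, 0.0]
grip_width: 0.061
```

```bash
python3 - <<'E'
from h import *
o,c=cam('wrist'); im=c['img']; p=np.array(o['tool_pos'])
S=optics.read_camera('scene'); T=optics.read_camera('top')
a=cv2.resize(im[160:300,252:392],(500,500),interpolation=cv2.INTER_CUBIC)
b=cv2.resize(S['img'][180:280,300:360],(300,500),interpolation=cv2.INTER_CUBIC)
cv2.imwrite('pics/w8.png',np.hstack([a,b]))
for z in (.185,.211): print(z,wproj(o,c,[.557,.0365,z]),proj(S,[.557,.0365,z]))
for b in blobs(im,(105,120,60),(130,255,255)): print(b,wonz(o,c,*b[1],.201))
print([b for b in blobs(S['img'][180:280,300:360],(105,120,60),(130,255,255),20)])
plan([.45,0,.36],80.6,5)
E
```

```text
0.185 [321.57090874 235.14895268] [334.18441647 219.37816313]
0.211 [321.40467452 242.77388075] [334.49858485 210.30218674]
([622, 58, 18, 55, 700], [632.7, 82.1]) [0.44985556 0.35875351 0.201     ]
([222, 98, 12, 12, 113], [227.6, 103.6]) [ 0.44152416 -0.01580662  0.201     ]
([601, 159, 10, 27, 160], [605.8, 173.1]) [0.5362719  0.30527514 0.201     ]
([306, 226, 31, 33, 777], [321.1, 242.1]) [0.55883619 0.0359044  0.201     ]
[([30, 28, 9, 13, 90], [33.9, 33.8])]
t 17.475 pos [0.557  0.0365 0.3151] rot [-179.9    0.2   80.6] F [ 0.5  0.4 -0.4] w 0.061
[[-1.07, -1.99, -0.89], [-1.07, -1.99, -0.89], [-1.07, -1.99, -0.89], [-1.07, -1.99, -0.89], [-1.07, -1.99, -0.89]] twist each 0.01
```

View pics/w8.png

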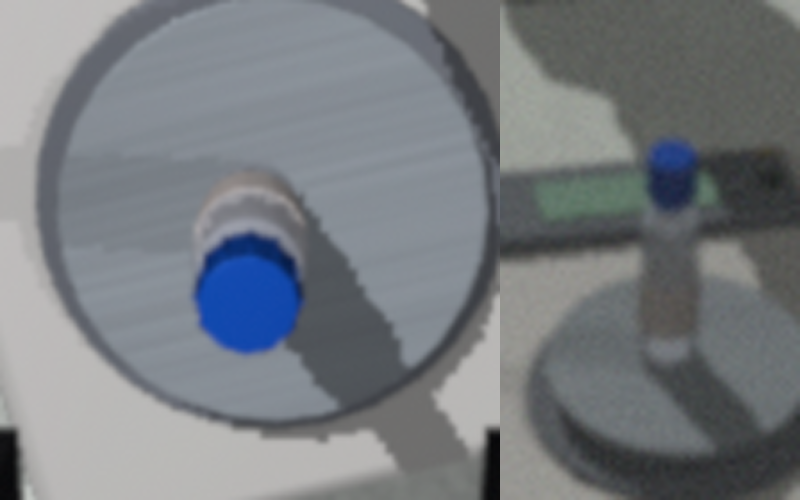

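The blue cap sits flush on the vial. The vial base is still at (333.6,250) in the scene view, so it is upright and unmoved. This is picture 11 of 12. The interface has no tilt command, so I'll look for a wrist-joint limit that makes the tool lean outward when I raise it.

{"api": "arm_command", "payload": {"translation": [[0,0,-3],[0,0,-5],[0,0,-5],[0,0,-5],[0,0,-3],[0,0,0]], "twist": [-3,-3,-3,-3,-2.4,0], "grip": 100}}

```text
time_s: 18.23
tool_pos: [0.5565, 0.0365, 0.5252]
tool_rot: [-179.2, 0.1, 95.5]
force: [-1.0, -0.0, -0.9]
grip_width: 0.0868
```

```bash
python3 - <<'E'
from h import *
o=telemetry.get_obs(); print(o['time_s'],np.round(o['qpos'],1),o['tool_pos'],o['tool_rot'])
E
```

```text
18.225 [ 27.6  14.6 -47.1  57.4  11.5 112.9  81.4] [0.55647116 0.03646789 0.52516364] [-1.79244843e+02  9.69158679e-02  9.55062383e+01]
```

{"api": "arm_command", "payload": {"translation": [[0,0,-3],[0,0,-3],[0,0,-3],[0,0,-3],[0,0,0]], "twist": [0,0,0,0,0]}}

```text
time_s: 18.85
tool_pos: [0.5634, 0.0388, 0.5473]
tool_rot: [-177.1, 0.8, 95.5]
force: [0.3, 0.5, -0.6]
grip_width: 0.0872
```

```bash
python3 - <<'E'
from h import *
o=telemetry.get_obs(); print(o['time_s'],np.round(o['qpos'],1),o['tool_pos'],o['tool_rot'],Rt(o)[:,2].round(3))
E
```

```text
18.85 [ -8.2  14.3   1.6  51.3   0.4 117.4  89. ] [0.56340022 0.03877149 0.54733868] [-177.12663383    0.83176617   95.45252928] [-0.049 -0.019 -0.999]
```

{"api": "arm_command", "payload": {"translation": [[0,0,-3],[0,0,-3],[0,0,-3],[0,0,0]], "twist": [0,0,0,0]}}

```text
time_s: 19.35
tool_pos: [0.5557, 0.0423, 0.581]
tool_rot: [179.4, 0.7, 95.9]
force: [0.2, -0.4, 0.9]
grip_width: 0.0872
```

```bash
cat >> h.py <<'E'
def st():
    o=telemetry.get_obs(); print(o['time_s'],np.round(o['qpos'],1),np.round(o['tool_pos'],4),np.round(o['tool_rot'],1),'tz',Rt(o)[:,2].round(3),'F',np.round(o['force'],1),'w',round(o['grip_width'],4)); return o
E
python3 -c "
from h import *
st()"
```

```text
19.35 [-21.2  12.5  19.4  49.9  -3.9 117.6  91.8] [0.5557 0.0423 0.581 ] [179.4   0.7  95.9] tz [ 0.012 -0.011 -1.   ] F [ 0.2 -0.4  0.9] w 0.0872
```

{"api": "arm_command", "payload": {"translation": [[0,0,-4],[0,0,-4],[0,0,-4],[0,0,-4],[0,0,-4],[0,0,0]], "twist": [0,0,0,0,0,0]}}

```text
time_s: 20.1
tool_pos: [0.5212, 0.0396, 0.6694]
tool_rot: [169.5, 0.8, 95.9]
force: [-0.4, 0.0, 0.5]
grip_width: 0.087
```

```bash
python3 -c "
from h import *
st()"
```

```text
20.1 [-34.1   6.3  32.2  46.4  -3.6 117.6  91.6] [0.5212 0.0396 0.6694] [169.5   0.8  95.9] tz [ 0.182  0.005 -0.983] F [-0.4  0.   0.5] w 0.087
```

{"api": "arm_command", "payload": {"translation": [[0,1,-5],[0,1,-5],[0,1.2,-5],[0,1.4,-5],[0,1.5,-5],[0,1.7,-5],[0,0,0]], "twist": [0,0,0,0,0,0,0]}}

```text
time_s: 20.98
tool_pos: [0.4997, 0.0424, 0.7889]
tool_rot: [155.2, 1.2, 95.9]
force: [0.5, 0.8, 0.4]
grip_width: 0.0869
```

```bash
python3 -c "
from h import *
st()"
```

```text
20.975 [-48.9   4.1  47.4  34.7  -3.9 117.6  91.3] [0.4997 0.0424 0.7889] [155.2   1.2  95.9] tz [ 0.419  0.024 -0.908] F [0.5 0.8 0.4] w 0.0869
```

{"api": "arm_command", "payload": {"translation": [[0,2.2,-4.5],[0,2.3,-4.5],[0,2.5,-4.5],[0,2.6,-4.5],[0,2.7,-4.5],[0,0,0]], "twist": [0,0,0,0,0,0]}}

```text
time_s: 21.72
tool_pos: [0.4896, 0.0472, 0.8747]
tool_rot: [144.3, 1.5, 95.8]
force: [0.0, -0.3, 0.2]
grip_width: 0.0869
```

```bash
python3 -c "
from h import *
st()"
```

```text
21.725 [-40.    5.8  41.3  22.1  -6.7 117.6  91.1] [0.4896 0.0472 0.8747] [144.3   1.5  95.8] tz [ 0.582  0.038 -0.812] F [ 0.  -0.3  0.2] w 0.0869
```

{"api": "arm_command", "payload": {"translation": [[0,2.8,-4.2],[0,2.8,-4.2],[0,0,0]], "twist": [0,0,0]}}

```text
time_s: 22.1
tool_pos: [0.4806, 0.0485, 0.9052]
tool_rot: [140.3, 1.6, 95.7]
force: [0.3, -0.4, -0.6]
grip_width: 0.0873
```

```bash
python3 -c "
from h import *
st(); plan([.47,.02,.55],None,8)"
```

```text
22.1 [-38.2   6.3  41.2  17.6  -8.3 117.6  91. ] [0.4806 0.0485 0.9052] [140.3   1.6  95.7] tz [ 0.638  0.042 -0.769] F [ 0.3 -0.4 -0.6] w 0.0873
t 22.1 pos [0.4806 0.0485 0.9052] rot [140.3   1.6  95.7] F [ 0.3 -0.4 -0.6] w 0.0873
[[-0.22, -2.97, 3.32], [-0.22, -2.97, 3.32], [-0.22, -2.97, 3.32], [-0.22, -2.97, 3.32], [-0.22, -2.97, 3.32], [-0.22, -2.97, 3.32], [-0.22, -2.97, 3.32], [-0.22, -2.97, 3.32]] twist each 0.0
```

Tilt is now about 40° outward with the jaw axis along the gun's y. Next I compute the gun geometry and the approach.

```bash
cat >> h.py <<'E'
PSI=np.radians(5.1); GX=np.array([np.cos(PSI),np.sin(PSI),0]); GY=np.array([-np.sin(PSI),np.cos(PSI),0])
G0=np.array([.5889,-.1182,0])-.126*GY
def gun(P): P=np.asarray(P)-G0; return np.array([P@GX,P@GY,P[2]])
def unG(g): return G0+g[0]*GX+g[1]*GY+np.array([0,0,g[2]])
def gplane(c,u,v,x=0.):
    p,d=ray(c,u,v); return gun(p+d*((x-(p-G0)@GX)/(d@GX)))
E
python3 - <<'E'
from h import *
S=optics.read_camera('scene');T=optics.read_camera('top')
z=lambda u,v:(100+u/4,195+v/4)
for n,p in dict(levTopR=(476,175),levBotR=(482,290),levBotL=(465,290),gripL=(368,290),gripR=(417,290),gripTopL=(360,170),muzz=(662,90),barrelrear=(250,120)).items(): print(n,gplane(S,*z(*p)).round(4))
print('lever end', gplane(S,218.5,272).round(4))
print('weight',onz(T,393,297,.03),'beaker',onz(T,467,308,.05), 'base edges gun', [gun(onz(T,370+a/4,215+b/4,.012)).round(3) for a,b in [(145,38),(378,22),(388,165),(155,180)]])
print('barrel axis', [gun(onz(T,370+a/4,215+b/4,.228)).round(4) for a,b in [(28,101),(97,96),(323,84)]])
E
```

```text
levTopR [-0.      0.0237  0.1784]
levBotR [-0.      0.0158  0.0921]
levBotL [0.     0.0064 0.0936]
gripL [ 0.     -0.0464  0.1021]
gripR [-0.     -0.0199  0.0978]
gripTopL [ 0.     -0.0359  0.1903]
muzz [0.     0.1279 0.2241]
barrelrear [-0.     -0.0845  0.2312]
lever end [0.     0.0095 0.0786]
weight [ 0.42698374 -0.19757545  0.03      ] beaker [ 0.39925341 -0.43212341  0.05      ] base edges gun [array([ 0.069, -0.004,  0.012]), array([ 0.071, -0.2  ,  0.012]), array([-0.049, -0.197,  0.012]), array([-0.05 , -0.003,  0.012])]
barrel axis [array([-0.0007,  0.1252,  0.228 ]), array([0.    , 0.0758, 0.228 ]), array([-0.0008, -0.0862,  0.228 ])]
```

```bash
python3 - <<'E'
from h import *
print(unG([-.12,-.013,.5]),unG([-.089,-.013,.213]),unG([.0064,-.015,.098]))
plan(unG([-.12,-.013,.5]),None,10)
E
```

```text
[ 0.48173138 -0.26731702  0.5       ] [ 0.51260865 -0.2645613   0.213     ] [ 0.60780876 -0.25807287  0.098     ]
t 22.2 pos [0.4815 0.049  0.9039] rot [140.5   1.6  95.7] F [ 0.6 -0.1 -0. ] w 0.0869
[[-3.03, -2.87, 2.98], [-3.03, -2.87, 2.98], [-3.03, -2.87, 2.98], [-3.03, -2.87, 2.98], [-3.03, -2.87, 2.98], [-3.03, -2.87, 2.98], [-3.03, -2.87, 2.98], [-3.03, -2.87, 2.98], [-3.03, -2.87, 2.98], [-3.03, -2.87, 2.98]] twist each 0.0
```

{"api": "arm_command", "payload": {"translation": [[-0.5,-2,2],[-1.5,-2.5,3],[-3,-3,3],[-3,-3,3],[-3,-3,3],[-3.5,-3,3],[-3.5,-3,3],[-3.5,-3,3],[-3.5,-3,3],[0,0,0]], "twist": [0,0,0,0,0,0,0,0,0,0]}}

```text
time_s: 23.45
tool_pos: [0.4555, -0.0679, 0.7461]
tool_rot: [142.6, 2.4, 96.2]
force: [-0.3, -0.3, -0.3]
grip_width: 0.0871
```

```bash
python3 -c "
from h import *
st(); plan(unG([-.10,-.013,.30]),None,9)"
```

```text
23.45 [ 15.1 -17.1  -1.2  65.3 -10.6  95.5 106.4] [ 0.4555 -0.0679  0.7461] [142.6   2.4  96.2] tz [ 0.607  0.033 -0.794] F [-0.3 -0.3 -0.3] w 0.0871
t 23.45 pos [ 0.4555 -0.0679  0.7461] rot [142.6   2.4  96.2] F [-0.3 -0.3 -0.3] w 0.0871
[[-2.03, -2.85, 4.18], [-2.03, -2.85, 4.18], [-2.03, -2.85, 4.18], [-2.03, -2.85, 4.18], [-2.03, -2.85, 4.18], [-2.03, -2.85, 4.18], [-2.03, -2.85, 4.18], [-2.03, -2.85, 4.18], [-2.03, -2.85, 4.18]] twist each 0.0
```

```bash
python3 -c "
from h import *
plan([.56,-.10,.58],None,6);plan([.54,-.18,.40],None,9)"
```

```text
t 23.45 pos [ 0.4555 -0.0679  0.7461] rot [142.6   2.4  96.2] F [-0.3 -0.3 -0.3] w 0.0871
[[-0.6, -0.37, 3.24], [-0.6, -0.37, 3.24], [-0.6, -0.37, 3.24], [-0.6, -0.37, 3.24], [-0.6, -0.37, 3.24], [-0.6, -0.37, 3.24]] twist each 0.0
t 23.45 pos [ 0.4555 -0.0679  0.7461] rot [142.6   2.4  96.2] F [-0.3 -0.3 -0.3] w 0.0871
[[-1.18, -1.73, 3.58], [-1.18, -1.73, 3.58], [-1.18, -1.73, 3.58], [-1.18, -1.73, 3.58], [-1.18, -1.73, 3.58], [-1.18, -1.73, 3.58], [-1.18, -1.73, 3.58], [-1.18, -1.73, 3.58], [-1.18, -1.73, 3.58]] twist each 0.0
```

{"api": "arm_command", "payload": {"translation": [[-0.6,-0.4,3.2],[-0.6,-0.4,3.2],[-0.6,-0.4,3.2],[-0.6,-0.4,3.2],[-0.6,-0.4,3.2],[-0.6,-0.4,3.2],[0,0,0]], "twist": [0,0,0,0,0,0,0]}}

```text
time_s: 24.32
tool_pos: [0.5654, -0.084, 0.5765]
tool_rot: [143.0, 2.2, 97.8]
force: [0.9, 0.2, -0.6]
grip_width: 0.087
```

```bash
python3 -c "
from h import *
st(); plan(unG([-.10,-.013,.40]),None,9)"
```

```text
24.325 [ 23.9 -15.4  -8.1  85.9 -14.7  74.4 113.4] [ 0.5654 -0.084   0.5765] [143.    2.2  97.8] tz [ 0.6    0.05  -0.798] F [ 0.9  0.2 -0.6] w 0.087
t 24.325 pos [ 0.5654 -0.084   0.5765] rot [143.    2.2  97.8] F [ 0.9  0.2 -0.6] w 0.087
[[-1.82, -2.0, 1.04], [-1.82, -2.0, 1.04], [-1.82, -2.0, 1.04], [-1.82, -2.0, 1.04], [-1.82, -2.0, 1.04], [-1.82, -2.0, 1.04], [-1.82, -2.0, 1.04], [-1.82, -2.0, 1.04], [-1.82, -2.0, 1.04]] twist each 0.0
```

```bash
python3 - <<'E'
from h import *
from scipy.optimize import least_squares
D=[(18.4,83.2,78.54,.6494,.2219),(14.3,51.3,117.4,.5648,.5473),(-17.1,65.3,95.5,.4605,.7461),(-15.4,85.9,74.4,.5716,.5765)]
def fk(p,q):
    h,a,b,d,e=p; q=np.radians(q); s1,s2,s3=q[0],q[0]+q[1],q.sum()
    return np.array([a*np.sin(s1)+b*np.sin(s2)+d*np.sin(s3)+e*np.cos(s2), h+a*np.cos(s1)+b*np.cos(s2)+d*np.cos(s3)-e*np.sin(s2)])
f=lambda p:np.concatenate([fk(p,r[:3])-r[3:] for r in D])
s=least_squares(f,[.33,.4,.4,.3,0.]); print(s.x,s.fun.round(3))
for g in [[-.10,-.013,.40],[-.10,-.013,.3],[-.089,-.013,.213],[-.04,-.014,.155],[.0064,-.015,.098],[.0064,-.036,.098]]:
    P=unG(g); r=np.hypot(P[0],P[1])
    # tool tilt 37.5 in direction 4.5deg; arm plane azimuth from wrist point
    tz=np.array([.6*np.cos(.08),.6*np.sin(.08),-.8]); W=P-s.x[3]*tz; rw=np.hypot(*W[:2])
    q=least_squares(lambda q:fk(s.x,[q[0],q[1],143-q[0]-q[1]])-[rw+s.x[3]*.6,P[2]],[0,90]).x
    print(g,'r',r.round(3),'wrist',W.round(3),'q2,q4',q.round(1),'q6~',(143-q.sum()).round(1))
E
```

```text
[ 0.2483123   0.47999544  0.51106389  0.37688426 -0.00060859] [ 0.002  0.003 -0.001  0.001  0.002 -0.002 -0.001 -0.003]
[-0.1, -0.013, 0.4] r 0.568 wrist [ 0.276 -0.284  0.702] q2,q4 [-13.9 105.5] q6~ 51.5
[-0.1, -0.013, 0.3] r 0.568 wrist [ 0.276 -0.284  0.602] q2,q4 [-12.3 115.5] q6~ 39.8
[-0.089, -0.013, 0.213] r 0.577 wrist [ 0.287 -0.283  0.515] q2,q4 [ -7.6 122. ] q6~ 28.7
[-0.04, -0.014, 0.155] r 0.619 wrist [ 0.336 -0.279  0.457] q2,q4 [  0.5 121.8] q6~ 20.7
[0.0064, -0.015, 0.098] r 0.66 wrist [ 0.382 -0.276  0.4  ] q2,q4 [  9.  120.3] q6~ 13.7
[0.0064, -0.036, 0.098] r 0.67 wrist [ 0.384 -0.297  0.4  ] q2,q4 [ 10.5 118.5] q6~ 14.0
```

{"api": "arm_command", "payload": {"translation": [[-1.8,-2,1.0],[-1.8,-2,1.0],[-1.8,-2,1.0],[-1.8,-2,1.0],[-1.8,-2,1.0],[-1.8,-2,1.0],[-1.8,-2,1.0],[-1.8,-2,1.0],[-1.8,-2,1.0],[0,0,0]], "twist": [0,0,0,0,0,0,0,0,0,0]}}

```text
time_s: 25.58
tool_pos: [0.5099, -0.2511, 0.421]
tool_rot: [142.0, 3.0, 99.8]
force: [0.2, 1.4, -0.5]
grip_width: 0.087
```

```bash
cat >> h.py <<'E'
def gs():
    o=st(); M=Rt(o); B=np.c_[GX,GY,[0,0,1]]; print('gun pos',gun(o['tool_pos']).round(4),'tool x',(B.T@M[:,0]).round(3),'y',(B.T@M[:,1]).round(3),'z',(B.T@M[:,2]).round(3)); return o
E
python3 -c "
from h import *
gs(); plan(unG([-.095,-.013,.22]),None,9)"
```

```text
25.575 [ 36.4 -15.    3.  103.8 -28.   65.2 146.3] [ 0.5099 -0.2511  0.421 ] [142.    3.   99.8] tz [ 0.614  0.063 -0.787] F [ 0.2  1.4 -0.5] w 0.087
gun pos [-0.0905  0.0006  0.421 ] tool x [-0.081  0.995 -0.053] y [0.783 0.097 0.615] z [ 0.617  0.008 -0.787]
t 25.575 pos [ 0.5099 -0.2511  0.421 ] rot [142.    3.   99.8] F [ 0.2  1.4 -0.5] w 0.087
[[-0.03, -1.43, 1.73], [-0.03, -1.43, 1.73], [-0.03, -1.43, 1.73], [-0.03, -1.43, 1.73], [-0.03, -1.43, 1.73], [-0.03, -1.43, 1.73], [-0.03, -1.43, 1.73], [-0.03, -1.43, 1.73], [-0.03, -1.43, 1.73]] twist each 0.0
```

```bash
cat > k.py <<'E'
from h import *
import itertools
from scipy.optimize import least_squares
L=(.2483,.480,.511,.3769)
LO=np.array([-163.93,-17.29,-79.2,3.27,-89.18,5.43,-154.24]);HI=np.array([163.93,119.83,71.16,140.29,269.18,117.66,154.24])
def fk(q,s=(-1,-1,-1,-1),off=0):
    E=lambda a,x:R.from_euler(a,x,degrees=True)
    A=E('z',s[0]*q[0])*E('y',q[1]); p=np.array([0,0,L[0]])+A.apply([0,0,L[1]])
    A=A*E('z',s[1]*q[2])*E('y',q[3]); p=p+A.apply([0,0,L[2]])
    A=A*E('z',s[2]*q[4])*E('y',q[5]); p=p+A.apply([0,0,L[3]])
    return p,A*E('z',s[3]*q[6]+off)
D=[([65.38,18.44,-4.016,83.175,1.296,78.54,-3.26],[.2788,-.5866,.2214],[180,.1,-64.6]),
([27.6,14.6,-47.1,57.4,11.5,112.9,81.4],[.5565,.0365,.5252],[-179.2,.1,95.5]),
([-48.9,4.1,47.4,34.7,-3.9,117.6,91.3],[.4997,.0424,.7889],[155.2,1.2,95.9]),
([36.4,-15.,3.,103.8,-28.,65.2,146.3],[.5099,-.2511,.4210],[142,3,99.8])]
if __name__=='__main__':
  out=[]
  for s in itertools.product((-1,1),repeat=4):
    for off in (0,90,180,-90):
      e=[np.linalg.norm(fk(q,s,off)[0]-p)+ (fk(q,s,off)[1].inv()*R.from_euler('xyz',r,degrees=True)).magnitude()*.3 for q,p,r in D]
      out.append((max(e),s,off,np.round(e,3)))
  print(*sorted(out,key=lambda x:x[0])[:3],sep='\n')
E
python3 k.py
```

```text
(np.float64(0.030776010489190278), (-1, -1, -1, -1), 180, array([0.027, 0.023, 0.024, 0.031]))
(np.float64(0.5012121532371373), (-1, -1, -1, -1), -90, array([0.498, 0.494, 0.496, 0.501]))
(np.float64(0.5014941850017811), (-1, -1, -1, -1), 90, array([0.498, 0.495, 0.495, 0.501]))
```

```bash
cat > k2.py <<'E'
from k import *
q0=np.array(telemetry.get_obs()['qpos']); 
f=lambda q:fk(q,off=180)
p,A=f(q0); o=telemetry.get_obs(); print('err',p-o['tool_pos'],(A.inv()*R.from_matrix(Rt(o))).as_rotvec(degrees=True))
th=np.radians(38); B=np.c_[GX,GY,[0,0,1]]
zt=B@[np.sin(th),0,-np.cos(th)]; 
for flip in (1,-1):
  xt=flip*GY; Rg=R.from_matrix(np.c_[xt,np.cross(zt,xt),zt])
  q=q0.copy(); 
  if flip<0: q[6]-=180
  for g in [[-.09,-.013,.42],[-.09,-.013,.3],[-.09,-.013,.213],[-.04,-.014,.155],[.0064,-.015,.098],[.0064,-.036,.098]]:
    best=None
    for s3 in (q[2],-60,-30,0,30,60):
        x0=q.copy(); x0[2]=s3
        r=least_squares(lambda x:np.r_[(f(x)[0]-unG(g))*10,(f(x)[1].inv()*Rg).as_rotvec()*3,(x-q)*1e-4],np.clip(x0,LO+.1,HI-.1),bounds=(LO,HI))
        if best is None or r.cost<best.cost-1e-5: best=r
    q=best.x; print(flip,g,q.round(0),'cost',best.cost.round(5),'tilterr',np.degrees((f(q)[1].inv()*Rg).magnitude()).round(1))
E
python3 k2.py
```

```text
err [0.01704769 0.02472711 0.00440635] [ 3.81666562e-14 -6.36110936e-15  4.77083202e-15]
1 [-0.09, -0.013, 0.42] [ 38. -13.   6. 103. -29.  66. 145.] cost 0.0 tilterr 0.0
1 [-0.09, -0.013, 0.3] [ 38. -12.   7. 115. -33.  55. 154.] cost 0.0 tilterr 0.0
1 [-0.09, -0.013, 0.213] [ -6. -12.  47. 122. -28.  42. 154.] cost 2e-05 tilterr 0.0
1 [-0.04, -0.014, 0.155] [-35.  -6.  71. 123. -32.  33. 154.] cost 0.0117 tilterr 2.1
1 [0.0064, -0.015, 0.098] [ 88.  16. -57. 121. -28.  23. 154.] cost 0.00016 tilterr 0.0
1 [0.0064, -0.036, 0.098] [ 88.  17. -56. 119. -26.  24. 154.] cost 0.0 tilterr 0.0
-1 [-0.09, -0.013, 0.42] [ 38. -13.   6. 103. -29.  66. -35.] cost 0.0 tilterr 0.0
-1 [-0.09, -0.013, 0.3] [ 38. -12.   7. 115. -33.  55. -26.] cost 0.0 tilterr 0.0
-1 [-0.09, -0.013, 0.213] [ 37.  -8.   8. 122. -39.  46. -17.] cost 0.0 tilterr 0.0
-1 [-0.04, -0.014, 0.155] [ 35.   1.   6. 122. -46.  38. -12.] cost 0.0 tilterr 0.0
-1 [0.0064, -0.015, 0.098] [ 34.   9.   3. 121. -53.  31.  -6.] cost 0.0 tilterr 0.0
-1 [0.0064, -0.036, 0.098] [ 35.  11.   3. 119. -54.  33.  -5.] cost 0.0 tilterr 0.0
```

The kinematic model shows that turning the jaws half a turn keeps the last joint mid-range, so I'll twist +186° here, high and clear of everything.

{"api": "arm_command", "payload": {"translation": [[0,0,0],[0,0,0],[0,0,0],[0,0,0],[0,0,0],[0,0,0],[0,0,0],[0,0,0],[0,0,0],[0,0,0]], "twist": [10,10.5,10.5,10.5,10.5,10.5,10.5,10.5,10.5,10.5]}}

```text
time_s: 26.82
tool_pos: [0.5238, -0.2265, 0.4498]
tool_rot: [-170.9, -38.5, -7.8]
force: [0.2, -0.8, -0.2]
grip_width: 0.087
```

{"api": "arm_command", "payload": {"translation": [[0,0,0],[0,0,0],[0,0,0],[0,0,0],[0,0,0],[0,0,0],[0,0,0],[0,0,0]], "twist": [10.5,10.5,10.5,10.5,10.5,10.5,8,0]}}

```text
time_s: 27.82
tool_pos: [0.5341, -0.2045, 0.4719]
tool_rot: [-140.0, -4.6, -77.5]
force: [0.2, -0.6, -0.6]
grip_width: 0.087
```

```bash
python3 -c "
from h import *
gs(); plan(unG([-.10,-.014,.22]),None,9)"
```

```text
27.825 [ 57.8 -16.5 -17.6  99.6 -35.5  69.3 -31.4] [ 0.5341 -0.2045  0.4719] [-140.    -4.6  -77.5] tz [ 0.641  0.08  -0.763] F [ 0.2 -0.6 -0.6] w 0.087
gun pos [-0.0622  0.0449  0.4719] tool x [ 0.129 -0.988  0.079] y [-0.753 -0.15  -0.641] z [ 0.645  0.023 -0.763]
t 27.825 pos [ 0.5341 -0.2045  0.4719] rot [-140.    -4.6  -77.5] F [ 0.2 -0.6 -0.6] w 0.087
[[0.37, 2.21, 1.85], [0.37, 2.21, 1.85], [0.37, 2.21, 1.85], [0.37, 2.21, 1.85], [0.37, 2.21, 1.85], [0.37, 2.21, 1.85], [0.37, 2.21, 1.85], [0.37, 2.21, 1.85], [0.37, 2.21, 1.85]] twist each 0.0
```

{"api": "arm_command", "payload": {"translation": [[0.4,2.2,1.9],[0.4,2.2,1.9],[0.4,2.2,1.9],[0.4,2.2,1.9],[0.4,2.2,1.9],[0.4,2.2,1.9],[0.4,2.2,1.9],[0.4,2.2,1.9],[0,0,0]], "twist": [1.1,1.1,1.1,1.1,1.1,1.1,1.1,1.1,0]}}

```text
time_s: 28.95
tool_pos: [0.5159, -0.243, 0.2522]
tool_rot: [-139.1, -0.5, -82.0]
force: [0.9, 0.4, 0.7]
grip_width: 0.0868
```

```bash
python3 -c "
from h import *
gs(); plan(unG([-.10,-.014,.21]),None,4)"
```

```text
28.95 [ 56.8 -11.2 -14.2 121.2 -44.9  49.8 -15.7] [ 0.5159 -0.243   0.2522] [-139.1   -0.5  -82. ] tz [ 0.649  0.085 -0.756] F [0.9 0.4 0.7] w 0.0868
gun pos [-0.0838  0.0082  0.2522] tool x [ 0.051 -0.999  0.009] y [-0.755 -0.044 -0.654] z [ 0.654  0.027 -0.756]
t 28.95 pos [ 0.5159 -0.243   0.2522] rot [-139.1   -0.5  -82. ] F [0.9 0.4 0.7] w 0.0868
[[0.52, 1.02, 0.52], [0.52, 1.02, 0.52], [0.52, 1.02, 0.52], [0.52, 1.02, 0.52]] twist each 0.0
```

{"api": "arm_command", "payload": {"translation": [[0.6,1.0,0.5],[0.6,1.0,0.5],[0.6,1.0,0.5],[0.6,1.0,0.5],[0,0,0],[0,0,0]], "twist": [1,1,1,0.8,0,0]}}

```text
time_s: 29.7
tool_pos: [0.5034, -0.2711, 0.2131]
tool_rot: [-138.9, 1.8, -84.9]
force: [-0.5, 0.1, -0.5]
grip_width: 0.0871
```

```bash
python3 - <<'E'
from h import *
o=gs(); c=optics.read_camera('wrist'); im=c['img'].copy()
for g,col in [((-.007,.016,.106),(0,0,255)),((-.013,-.046,.106),(0,255,0)),((-.013,-.020,.106),(0,255,0)),((-.007,.012,.084),(0,0,255)),((-.0155,.126,.225),(255,0,255))]:
    u=wproj(o,c,unG(g)); print(g,u.round(1)); cv2.circle(im,tuple(int(x) for x in u),3,col,1)
cv2.imwrite('pics/w9.png',im)
print(blobs(c['img'],(100,80,30),(135,255,255),40))
plan(unG([-.002,-.015,.099]),None,9)
E
```

```text
29.7 [ 58.   -7.5 -12.  123.  -47.9  47.5 -11.5] [ 0.5034 -0.2711  0.2131] [-138.9    1.8  -84.9] tz [ 0.653  0.082 -0.753] F [-0.5  0.1 -0.5] w 0.0871
gun pos [-0.0987 -0.0187  0.2131] tool x [ 0.    -1.    -0.031] y [-0.753  0.02  -0.657] z [ 0.658  0.024 -0.753]
(-0.007, 0.016, 0.106) [285.4 238.7]
(-0.013, -0.046, 0.106) [359.6 243.9]
(-0.013, -0.02, 0.106) [328.3 244.4]
(-0.007, 0.012, 0.084) [292.8 250.2]
(-0.0155, 0.126, 0.225) [ 96.6 166.9]
[([249, 36, 180, 57, 7423], [337.6, 64.1]), ([175, 132, 136, 19, 1340], [243.2, 140.5]), ([260, 174, 39, 73, 1157], [281.6, 206.5]), ([330, 233, 33, 31, 285], [347.8, 255.8])]
t 29.75 pos [ 0.5034 -0.2711  0.2131] rot [-138.9    1.8  -84.9] F [-0.7  0.5  0.1] w 0.087
[[-0.0, 0.02, 1.66], [-0.0, 0.02, 1.66], [-0.0, 0.02, 1.66], [-0.0, 0.02, 1.66], [-0.0, 0.02, 1.66], [-0.0, 0.02, 1.66], [-0.0, 0.02, 1.66], [-0.0, 0.02, 1.66], [-0.0, 0.02, 1.66]] twist each 0.0
```

View pics/w9.png

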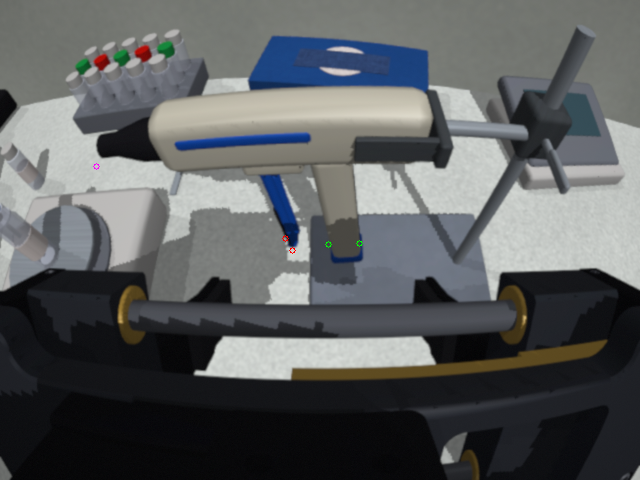

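The wrist view (12 of 12) shows the blue lever ending at about (291,245) and the grip at about (345,250), centred between the open fingers at (215,310) and (430,310). The predicted points match within about 5 px, so I'll advance along the tool axis.

{"api": "arm_command", "payload": {"translation": [[0,0,1.2],[0,0,1.7],[0,0,1.7],[0,0,1.7],[0,0,1.7],[0,0,1.7],[0,0,1.2],[0,0,0]], "twist": [0,0,0,0,0,0,0,0]}}

```text
time_s: 30.75
tool_pos: [0.5806, -0.2587, 0.1274]
tool_rot: [-138.8, 1.7, -84.6]
force: [-0.4, 1.0, -0.6]
grip_width: 0.0868
```

```bash
python3 - <<'E'
from h import *
o=gs(); c=optics.read_camera('wrist'); print(blobs(c['img'],(100,80,30),(135,255,255),40))
plan(unG([0,-.015,.099]),None,4)
E
```

```text
30.75 [ 53.2   5.3 -16.6 122.1 -53.6  32.9  -7. ] [ 0.5806 -0.2587  0.1274] [-138.8    1.7  -84.6] tz [ 0.653  0.084 -0.752] F [-0.4  1.  -0.6] w 0.0868
gun pos [-0.0207 -0.0132  0.1274] tool x [ 0.005 -1.    -0.03 ] y [-0.753  0.016 -0.658] z [ 0.658  0.026 -0.752]
[([257, 11, 129, 11, 787], [305.2, 15.5]), ([40, 113, 268, 48, 6008], [179.7, 134.3]), ([216, 200, 77, 99, 2975], [258.5, 242.1]), ([383, 288, 4, 17, 45], [384.2, 297.2])]
t 30.8 pos [ 0.5805 -0.2591  0.1278] rot [-138.8    1.7  -84.6] F [-0.1  0.1 -0.4] w 0.0873
[[0.06, 0.08, 0.89], [0.06, 0.08, 0.89], [0.06, 0.08, 0.89], [0.06, 0.08, 0.89]] twist each 0.0
```

{"api": "arm_command", "payload": {"translation": [[0,0.1,0.9],[0,0.1,0.9],[0,0.1,0.9],[0,0,0.6],[0,0,0]], "twist": [0,0,0,0,0]}}

```text
time_s: 31.42
tool_pos: [0.6011, -0.2575, 0.1003]
tool_rot: [-138.7, 1.6, -84.7]
force: [-0.4, -0.7, -0.4]
grip_width: 0.087
```

```bash
python3 - <<'E'
from h import *
o=gs(); c=optics.read_camera('wrist'); print(blobs(c['img'],(100,80,30),(135,255,255),40)); cv2.imwrite('pics/w10.png',c['img'])
E
```

```text
31.425 [ 52.2   9.5 -17.8 121.4 -56.2  28.8  -4.2] [ 0.6011 -0.2575  0.1003] [-138.7    1.6  -84.7] tz [ 0.655  0.081 -0.752] F [-0.4 -0.7 -0.4] w 0.087
gun pos [-0.0003 -0.0138  0.1003] tool x [ 0.003 -1.    -0.027] y [-0.752  0.016 -0.659] z [ 0.659  0.023 -0.752]
[([0, 68, 291, 84, 11357], [149.8, 105.3]), ([176, 207, 108, 98, 4338], [234.3, 251.2]), ([341, 337, 50, 6, 225], [364.0, 338.9])]
```

{"api": "arm_command", "payload": {"translation": [[0.3,0,0],[0.3,0,0],[0.2,0,0],[0.1,0,0],[0,0,0]], "twist": [0,0,0,0,0], "grip": 100, "force": 40}}

```text
time_s: 32.1
tool_pos: [0.6019, -0.2683, 0.1011]
tool_rot: [-138.7, 1.5, -84.8]
force: [0.1, -0.0, 0.4]
grip_width: 0.0871
```

{"api": "arm_command", "payload": {"translation": [[0.1,0,0],[0.1,0,0],[0.1,0,0],[0,0,0]], "twist": [0,0,0,0]}}

```text
time_s: 32.6
tool_pos: [0.6023, -0.2689, 0.1008]
tool_rot: [-138.7, 1.6, -84.6]
force: [0.5, 1.2, 0.7]
grip_width: 0.0872
```

```bash
python3 -c "
from h import *
gs()"
```

```text
32.6 [ 52.7  10.4 -17.3 120.3 -55.7  29.7  -3.8] [ 0.6023 -0.2689  0.1008] [-138.7    1.6  -84.6] tz [ 0.655  0.083 -0.751] F [0.5 1.2 0.7] w 0.0872
gun pos [-1.000e-04 -2.530e-02  1.008e-01] tool x [ 0.005 -1.    -0.028] y [-0.751  0.014 -0.66 ] z [ 0.66   0.025 -0.751]
```

{"api": "arm_command", "payload": {"translation": [[0.15,0,0],[0.2,0,0],[0.25,0,0],[0.3,0,0],[0.3,0,0],[0.3,0,0]], "twist": [0,0,0,0,0,0]}}

```text
time_s: 33.35
tool_pos: [0.6039, -0.2693, 0.0989]
tool_rot: [-138.8, 2.5, -83.3]
force: [-3.6, 6.2, 4.6]
grip_width: 0.0871
```

```bash
python3 -c "
from h import *
gs()"
```

```text
33.35 [ 53.1  11.6 -17.  119.1 -55.2  31.6  -3.2] [ 0.6039 -0.2693  0.0989] [-138.8    2.5  -83.3] tz [ 0.65   0.111 -0.752] F [-3.6  6.2  4.6] w 0.0871
gun pos [ 0.0015 -0.0258  0.0989] tool x [ 0.029 -0.999 -0.044] y [-0.753  0.008 -0.658] z [ 0.657  0.052 -0.752]
```

{"api": "arm_command", "payload": {"translation": [[0.35,0,-0.1],[0.4,0,-0.1],[0.4,0,-0.1],[0.4,0,-0.1]], "twist": [0.5,0.5,0.5,0.5]}}

```text
time_s: 33.85
tool_pos: [0.6032, -0.2704, 0.0975]
tool_rot: [-139.1, 4.8, -83.6]
force: [0.9, 6.0, -0.3]
grip_width: 0.0873
```

```bash
python3 -c "
from h import *
gs()"
```

```text
33.85 [ 53.3  12.5 -16.4 118.1 -54.4  33.6  -4.9] [ 0.6032 -0.2704  0.0975] [-139.1    4.8  -83.6] tz [ 0.643  0.136 -0.754] F [ 0.9  6.  -0.3] w 0.0873
gun pos [ 0.0007 -0.0269  0.0975] tool x [ 0.023 -0.996 -0.083] y [-0.757  0.037 -0.652] z [ 0.653  0.078 -0.754]
```

Pushing with the arm makes the tool yield and turn. A squeeze of the gripper around lever and grip balances the forces, so I'll back off gently, centre the jaws, and measure the fingers' closing pace in free space.

{"api": "arm_command", "payload": {"translation": [[-0.05,0,0],[-0.05,0,0],[-0.1,0,0],[-0.1,0,0],[-0.2,0,0],[-0.3,0,0],[-0.3,0,0],[-0.2,0,-0.2],[0,0,0]], "twist": [0,0,0,0,0.4,0.4,0.4,0.4,0]}}

```text
time_s: 34.98
tool_pos: [0.6003, -0.2596, 0.1004]
tool_rot: [-139.2, 5.8, -85.1]
force: [-0.5, -0.3, 0.3]
grip_width: 0.0868
```

```bash
python3 -c "
from h import *
gs(); plan(unG([.0015,-.0145,.099]),None,2)"
```

```text
34.975 [ 52.7  11.1 -16.7 119.4 -54.8  33.   -7.2] [ 0.6003 -0.2596  0.1004] [-139.2    5.8  -85.1] tz [ 0.644  0.132 -0.754] F [-0.5 -0.3  0.3] w 0.0868
gun pos [-0.0012 -0.0158  0.1004] tool x [-0.003 -0.995 -0.1  ] y [-0.757  0.068 -0.65 ] z [ 0.653  0.074 -0.754]
t 34.975 pos [ 0.6003 -0.2596  0.1004] rot [-139.2    5.8  -85.1] F [-0.5 -0.3  0.3] w 0.0868
[[-0.06, -0.05, 0.14], [-0.06, -0.05, 0.14]] twist each 0.0
```

{"api": "arm_command", "payload": {"translation": [[-0.15,0,0.1],[-0.12,0,0.1],[0,0,0]], "twist": [0,0,0]}}

```text
time_s: 35.35
tool_pos: [0.6015, -0.2565, 0.0991]
tool_rot: [-139.2, 5.7, -85.1]
force: [-0.5, -0.0, -0.0]
grip_width: 0.0869
```

{"api": "arm_command", "payload": {"translation": [[0,0,0]], "twist": [0], "grip": 86, "force": 15}}

```text
time_s: 35.48
tool_pos: [0.6015, -0.2565, 0.099]
tool_rot: [-139.2, 5.8, -85.1]
force: [-0.4, -0.1, -0.4]
grip_width: 0.0824
```

```bash
python3 -c "
from h import *
for i in range(3):
    o=telemetry.get_obs(); print(o['time_s'],o['grip_width']); optics.read_camera('wrist')
gs()"
```

```text
35.475 0.08239076553232678
35.525 0.07950716479150399
35.575 0.07783586953267135
35.625 [ 52.5  11.1 -16.8 119.5 -55.   32.6  -7.2] [ 0.6015 -0.2566  0.0991] [-139.2    5.8  -85.1] tz [ 0.644  0.131 -0.754] F [0.4 0.4 0.7] w 0.0768
gun pos [ 0.0002 -0.0129  0.0991] tool x [-0.004 -0.995 -0.1  ] y [-0.757  0.068 -0.65 ] z [ 0.653  0.074 -0.754]
```

Finger pace is a smooth lag of about 0.11 s, so small steps in opening make a gentle, well-controlled squeeze.

{"api": "arm_command", "payload": {"translation": [[0,0,0],[0,0,0]], "twist": [0,0], "grip": 78, "force": 20}}

```text
time_s: 35.88
tool_pos: [0.6015, -0.2572, 0.0991]
tool_rot: [-139.2, 5.7, -85.2]
force: [1.2, -1.1, -0.4]
grip_width: 0.0687
```

{"api": "arm_command", "payload": {"translation": [[0,0,0],[0,0,0]], "twist": [0,0], "grip": 74}}

```text
time_s: 36.12
tool_pos: [0.6016, -0.2586, 0.0991]
tool_rot: [-139.2, 5.6, -85.3]
force: [2.2, -2.2, -2.1]
grip_width: 0.0652
```

{"api": "arm_command", "payload": {"translation": [[0,0,0],[0,0,0]], "twist": [0,0], "grip": 72}}

```text
time_s: 36.38
tool_pos: [0.6016, -0.2596, 0.0991]
tool_rot: [-139.2, 5.6, -85.3]
force: [1.7, -2.4, -3.2]
grip_width: 0.0629
```

{"api": "arm_command", "payload": {"translation": [[0,0,0],[0,0,0]], "twist": [0,0], "grip": 70}}

```text
time_s: 36.62
tool_pos: [0.6017, -0.2604, 0.0993]
tool_rot: [-139.2, 5.5, -85.4]
force: [2.3, -3.2, -2.2]
grip_width: 0.0615
```

```bash
python3 -c "
from h import *
gs()"
```

```text
36.625 [ 52.6  11.2 -16.7 119.4 -55.   32.4  -7.2] [ 0.6017 -0.2604  0.0993] [-139.2    5.5  -85.4] tz [ 0.645  0.125 -0.754] F [ 2.3 -3.2 -2.2] w 0.0615
gun pos [ 0.0001 -0.0168  0.0993] tool x [-0.009 -0.995 -0.096] y [-0.757  0.069 -0.65 ] z [ 0.654  0.067 -0.754]
```

{"api": "arm_command", "payload": {"translation": [[0.1,0,0],[0.08,0,0]], "twist": [0,0], "grip": 68}}

```text
time_s: 36.88
tool_pos: [0.6017, -0.2613, 0.0991]
tool_rot: [-139.2, 5.6, -85.3]
force: [1.1, -1.1, 0.2]
grip_width: 0.0601
```

{"api": "arm_command", "payload": {"translation": [[0.08,0,0],[0.06,0,0]], "twist": [0,0], "grip": 66}}

```text
time_s: 37.12
tool_pos: [0.6018, -0.2622, 0.099]
tool_rot: [-139.2, 5.6, -85.2]
force: [-0.9, -1.3, -0.6]
grip_width: 0.0581
```

{"api": "arm_command", "payload": {"translation": [[0.06,0,0],[0.06,0,0]], "twist": [0,0], "grip": 64}}

```text
time_s: 37.38
tool_pos: [0.6018, -0.263, 0.099]
tool_rot: [-139.2, 5.6, -85.2]
force: [-1.0, -0.5, 0.6]
grip_width: 0.0565
```

```bash
python3 -c "
from h import *
gs()"
```

```text
37.375 [ 52.8  11.5 -16.6 119.1 -54.9  32.8  -7. ] [ 0.6018 -0.263   0.099 ] [-139.2    5.6  -85.2] tz [ 0.645  0.129 -0.754] F [-1.  -0.5  0.6] w 0.0565
gun pos [ 0.     -0.0194  0.099 ] tool x [-0.005 -0.995 -0.098] y [-0.757  0.068 -0.65 ] z [ 0.653  0.071 -0.754]
```

{"api": "arm_command", "payload": {"translation": [[0.06,0,0],[0.06,0,0]], "twist": [0,0], "grip": 62}}

```text
time_s: 37.62
tool_pos: [0.6019, -0.2638, 0.0988]
tool_rot: [-139.2, 5.6, -85.1]
force: [-1.4, 0.1, 0.5]
grip_width: 0.0544
```

{"api": "arm_command", "payload": {"translation": [[0.06,0,0],[0.06,0,0]], "twist": [0,0], "grip": 60}}

```text
time_s: 37.88
tool_pos: [0.6019, -0.2647, 0.0987]
tool_rot: [-139.2, 5.7, -85.1]
force: [-2.2, -0.1, 1.6]
grip_width: 0.0529
```

{"api": "arm_command", "payload": {"translation": [[0.06,0,0],[0.06,0,0]], "twist": [0,0], "grip": 58}}

```text
time_s: 38.12
tool_pos: [0.602, -0.2655, 0.0986]
tool_rot: [-139.2, 5.7, -85.0]
force: [-2.3, 0.1, 2.9]
grip_width: 0.0507
```

{"api": "arm_command", "payload": {"translation": [[0.06,0,0],[0.06,0,0]], "twist": [0,0], "grip": 56}}

```text
time_s: 38.38
tool_pos: [0.602, -0.2664, 0.0986]
tool_rot: [-139.2, 5.7, -85.0]
force: [-3.4, 2.0, 3.0]
grip_width: 0.0494
```

{"api": "arm_command", "payload": {"translation": [[0.06,0,0],[0.06,0,0]], "twist": [0,0], "grip": 54}}

```text
time_s: 38.62
tool_pos: [0.6021, -0.2673, 0.0985]
tool_rot: [-139.2, 5.7, -85.0]
force: [-3.5, 2.0, 2.8]
grip_width: 0.0474
```

```bash
python3 -c "
from h import *
o=gs(); c=optics.read_camera('wrist'); print(blobs(c['img'],(100,80,30),(135,255,255),40))"
```

```text
38.625 [ 53.   12.  -16.4 118.6 -54.6  33.3  -6.7] [ 0.6021 -0.2673  0.0985] [-139.2    5.7  -85. ] tz [ 0.644  0.133 -0.754] F [-3.5  2.   2.8] w 0.0474
gun pos [-0.0001 -0.0236  0.0985] tool x [-0.001 -0.995 -0.1  ] y [-0.757  0.066 -0.65 ] z [ 0.653  0.075 -0.754]
[([0, 87, 167, 79, 6099], [82.7, 123.7]), ([136, 211, 171, 94, 5494], [225.1, 253.6]), ([328, 337, 46, 5, 122], [346.5, 338.7])]
```

{"api": "arm_command", "payload": {"translation": [[0.05,0,-0.03],[0.05,0,-0.03]], "twist": [0,0], "grip": 52}}

```text
time_s: 38.92
tool_pos: [0.602, -0.268, 0.0985]
tool_rot: [-139.3, 5.7, -84.9]
force: [0.3, 1.1, -1.2]
grip_width: 0.0458
```

{"api": "arm_command", "payload": {"translation": [[0.05,0,-0.03],[0.05,0,-0.03]], "twist": [0,0], "grip": 50}}

```text
time_s: 39.17
tool_pos: [0.602, -0.2681, 0.0985]
tool_rot: [-139.3, 5.8, -84.8]
force: [1.9, 1.1, -1.7]
grip_width: 0.045
```

{"api": "arm_command", "payload": {"translation": [[0.05,0,-0.03],[0.05,0,-0.03]], "twist": [0,0], "grip": 48}}

```text
time_s: 39.42
tool_pos: [0.6019, -0.2681, 0.0985]
tool_rot: [-139.3, 5.8, -84.8]
force: [2.7, 0.5, -2.8]
grip_width: 0.0455
```

{"api": "arm_command", "payload": {"translation": [[0.05,0,-0.02],[0.05,0,-0.02]], "twist": [0,0], "grip": 46}}

```text
time_s: 39.67
tool_pos: [0.6019, -0.2681, 0.0986]
tool_rot: [-139.3, 5.9, -84.7]
force: [2.9, 1.9, -2.5]
grip_width: 0.0452
```

{"api": "arm_command", "payload": {"translation": [[0.03,0,0],[0.02,0,0]], "twist": [0,0], "grip": 44}}

```text
time_s: 39.92
tool_pos: [0.602, -0.268, 0.0985]
tool_rot: [-139.3, 5.9, -84.6]
force: [0.9, 2.9, -0.7]
grip_width: 0.0457
```

```bash
python3 -c "
from h import *
o=gs(); c=optics.read_camera('wrist'); print(blobs(c['img'],(100,80,30),(135,255,255),40))"
```

```text
39.925 [ 53.1  12.2 -16.3 118.2 -54.4  33.9  -6.5] [ 0.602  -0.268   0.0985] [-139.3    5.9  -84.6] tz [ 0.642  0.139 -0.754] F [ 0.9  2.9 -0.7] w 0.0457
gun pos [-0.0003 -0.0244  0.0985] tool x [ 0.005 -0.995 -0.103] y [-0.758  0.063 -0.649] z [ 0.652  0.081 -0.754]
[([0, 89, 161, 76, 5771], [79.2, 124.3]), ([134, 210, 171, 95, 5414], [223.0, 252.0]), ([326, 337, 46, 4, 114], [345.5, 338.6])]
```

```bash
python3 - <<'E'
from h import *
S=optics.read_camera('scene'); im=S['img']; 
for y in range(236,276,4):
    h=cv2.cvtColor(im[y:y+1,195:232],cv2.COLOR_BGR2HSV)[0]; m=[195+i for i,p in enumerate(h) if 100<p[0]<132 and p[1]>90 and p[2]>35]; print(y,m[:1],m[-1:],[gplane(S,np.mean(m),y).round(4)] if m else '')
cv2.imwrite('pics/s_in.png',im)
E
```

```text
236 [] [] 
240 [211] [215] [array([-0.    ,  0.0106,  0.1766])]
244 [211] [214] [array([0.    , 0.008 , 0.1653])]
248 [210] [213] [array([-0.    ,  0.0042,  0.1541])]
252 [210] [213] [array([-0.    ,  0.0026,  0.1424])]
256 [208] [212] [array([-0.    , -0.0023,  0.131 ])]
260 [207] [211] [array([ 0.    , -0.0062,  0.1192])]
264 [206] [209] [array([-0.    , -0.0113,  0.1075])]
268 [207] [208] [array([-0.    , -0.0131,  0.0952])]
272 [] []
```

{"api": "arm_command", "payload": {"translation": [[0,0,0],[0,0,0],[0,0,0]], "twist": [0,0,0], "grip": 44, "force": 35}}

```text
time_s: 40.4
tool_pos: [0.6019, -0.2685, 0.0984]
tool_rot: [-139.3, 5.8, -84.6]
force: [2.4, 2.3, -2.2]
grip_width: 0.0437
```

```bash
cat > lev.py <<'E'
from h import *
S=optics.read_camera('scene'); 
def lev(im):
    P=[]
    for y in range(240,268):
        h=cv2.cvtColor(im[y:y+1,198:226],cv2.COLOR_BGR2HSV)[0]; m=[198+i for i,p in enumerate(h) if 100<p[0]<132 and p[1]>90 and p[2]>35]
        if m: P.append(gplane(S,np.mean(m),y))
    P=np.array(P); k=np.polyfit(P[:,2],P[:,1],1); 
    # angle with hinge fixed: mean pad displacement
    return np.arctan(k[0]),np.polyval(k,.106),np.polyval(k,.196)
a=lev(cv2.imread('pics/scene0.png'))
for n,im in [('rest',cv2.imread('pics/scene0.png')),('20N',cv2.imread('pics/s_in.png')),('now',S['img'])]: b=lev(im); print(n,np.round(b,4),'dangle',round(b[0]-a[0],3),'dpad',round((b[1]-a[1])*1000,1))
E
python3 lev.py; python3 -c "
from h import *
gs()"
```

```text
rest [0.0898 0.0109 0.019 ] dangle 0.0 dpad 0.0
20N [ 0.3062 -0.0105  0.018 ] dangle 0.216 dpad -21.4
now [ 0.3011 -0.0104  0.0175] dangle 0.211 dpad -21.3
40.45 [ 53.1  12.3 -16.3 118.2 -54.4  33.8  -6.5] [ 0.6019 -0.2685  0.0984] [-139.3    5.8  -84.6] tz [ 0.642  0.138 -0.754] F [ 1.9  2.  -3.3] w 0.044
gun pos [-0.0004 -0.0249  0.0984] tool x [ 0.006 -0.995 -0.101] y [-0.759  0.062 -0.649] z [ 0.652  0.08  -0.754]
```

The scene view puts the lever pad 21.4 mm in from rest, and more force doesn't move it further. That is fully in, and it has been held for over a second. Now I'll ease it out.

{"api": "arm_command", "payload": {"translation": [[0,0,0],[0,0,0]], "twist": [0,0], "grip": 48, "force": 25}}

```text
time_s: 40.7
tool_pos: [0.6019, -0.2683, 0.0984]
tool_rot: [-139.3, 5.8, -84.6]
force: [2.5, 2.7, -2.0]
grip_width: 0.0444
```

{"api": "arm_command", "payload": {"translation": [[0,0,0],[0,0,0]], "twist": [0,0], "grip": 50}}

```text
time_s: 40.95
tool_pos: [0.6019, -0.2684, 0.0984]
tool_rot: [-139.3, 5.8, -84.6]
force: [2.3, 0.9, -1.9]
grip_width: 0.0447
```

{"api": "arm_command", "payload": {"translation": [[-0.03,0,0],[-0.03,0,0]], "twist": [0,0], "grip": 52}}

```text
time_s: 41.2
tool_pos: [0.6018, -0.2682, 0.0984]
tool_rot: [-139.3, 5.8, -84.6]
force: [2.1, 1.3, -3.3]
grip_width: 0.0454
```

{"api": "arm_command", "payload": {"translation": [[-0.05,0,0],[-0.05,0,0]], "twist": [0,0], "grip": 54}}

```text
time_s: 41.45
tool_pos: [0.6016, -0.2676, 0.0983]
tool_rot: [-139.3, 5.8, -84.7]
force: [3.7, 0.1, -4.6]
grip_width: 0.0469
```

{"api": "arm_command", "payload": {"translation": [[-0.05,0,0],[-0.05,0,0]], "twist": [0,0], "grip": 56}}

```text
time_s: 41.7
tool_pos: [0.6013, -0.2668, 0.0981]
tool_rot: [-139.3, 5.8, -84.7]
force: [3.9, 0.5, -5.0]
grip_width: 0.0485
```

```bash
python3 -c "
from h import *
gs()"; python3 lev.py | tail -1
```

```text
41.7 [ 53.   12.  -16.3 118.5 -54.5  33.6  -6.6] [ 0.6013 -0.2668  0.0981] [-139.3    5.8  -84.7] tz [ 0.642  0.136 -0.755] F [ 3.9  0.5 -5. ] w 0.0485
gun pos [-0.0009 -0.0231  0.0981] tool x [ 0.003 -0.995 -0.101] y [-0.759  0.064 -0.648] z [ 0.651  0.078 -0.755]
now [ 0.2815 -0.0073  0.0188] dangle 0.192 dpad -18.2
```

{"api": "arm_command", "payload": {"translation": [[-0.05,0,0.03],[-0.05,0,0.03]], "twist": [0,0], "grip": 58}}

```text
time_s: 42.0
tool_pos: [0.6011, -0.2661, 0.0976]
tool_rot: [-139.4, 5.8, -84.8]
force: [-0.3, 0.9, -0.8]
grip_width: 0.0505
```

{"api": "arm_command", "payload": {"translation": [[-0.05,0,0.03],[-0.05,0,0.03]], "twist": [0,0], "grip": 60}}

```text
time_s: 42.25
tool_pos: [0.6009, -0.2653, 0.0971]
tool_rot: [-139.4, 5.8, -84.8]
force: [-0.5, 1.3, -0.8]
grip_width: 0.0522
```

{"api": "arm_command", "payload": {"translation": [[-0.05,0,0.02],[-0.05,0,0.02]], "twist": [0,0], "grip": 62}}

```text
time_s: 42.5
tool_pos: [0.6008, -0.2645, 0.0968]
tool_rot: [-139.4, 5.8, -84.9]
force: [-1.6, 0.6, -1.3]
grip_width: 0.0536
```

{"api": "arm_command", "payload": {"translation": [[-0.05,0,0],[-0.05,0,0]], "twist": [0,0], "grip": 64}}

```text
time_s: 42.75
tool_pos: [0.6007, -0.2636, 0.0968]
tool_rot: [-139.4, 5.8, -84.9]
force: [-0.1, 1.6, -2.7]
grip_width: 0.0558
```

{"api": "arm_command", "payload": {"translation": [[-0.05,0,0],[-0.05,0,0]], "twist": [0,0], "grip": 66}}

```text
time_s: 43.0
tool_pos: [0.6005, -0.2628, 0.0968]
tool_rot: [-139.4, 5.7, -84.9]
force: [0.3, 0.1, -3.0]
grip_width: 0.0575
```

{"api": "arm_command", "payload": {"translation": [[-0.05,0,0],[-0.05,0,0]], "twist": [0,0], "grip": 68}}

```text
time_s: 43.25
tool_pos: [0.6004, -0.262, 0.0969]
tool_rot: [-139.4, 5.7, -84.9]
force: [-1.1, -0.3, -1.8]
grip_width: 0.0591
```

```bash
python3 -c "
from h import *
gs()"; python3 lev.py | tail -1
```

```text
43.25 [ 52.8  11.7 -16.6 119.1 -54.7  33.   -6.8] [ 0.6004 -0.262   0.0969] [-139.4    5.7  -84.9] tz [ 0.641  0.133 -0.756] F [-1.1 -0.3 -1.8] w 0.0591
gun pos [-0.0013 -0.0182  0.0969] tool x [ 0.    -0.995 -0.1  ] y [-0.759  0.065 -0.647] z [ 0.651  0.076 -0.756]
now [0.1944 0.0035 0.0213] dangle 0.105 dpad -7.4
```

{"api": "arm_command", "payload": {"translation": [[-0.05,0,0],[-0.05,0,0]], "twist": [0,0], "grip": 70}}

```text
time_s: 43.55
tool_pos: [0.6003, -0.2611, 0.097]
tool_rot: [-139.4, 5.7, -84.9]
force: [0.5, -0.9, -3.7]
grip_width: 0.0608
```

{"api": "arm_command", "payload": {"translation": [[-0.05,0,0],[-0.05,0,0]], "twist": [0,0], "grip": 72}}

```text
time_s: 43.8
tool_pos: [0.6002, -0.2602, 0.0971]
tool_rot: [-139.4, 5.7, -84.9]
force: [0.5, -0.9, -3.2]
grip_width: 0.0626
```

{"api": "arm_command", "payload": {"translation": [[-0.05,0,0],[-0.05,0,0]], "twist": [0,0], "grip": 74}}

```text
time_s: 44.05
tool_pos: [0.6002, -0.2594, 0.0973]
tool_rot: [-139.4, 5.7, -85.0]
force: [1.2, 0.3, -2.9]
grip_width: 0.0646
```

{"api": "arm_command", "payload": {"translation": [[-0.05,0,0],[-0.05,0,0]], "twist": [0,0], "grip": 76}}

```text
time_s: 44.3
tool_pos: [0.6001, -0.2585, 0.0974]
tool_rot: [-139.4, 5.7, -85.0]
force: [1.5, -1.1, -5.1]
grip_width: 0.0656
```

{"api": "arm_command", "payload": {"translation": [[-0.05,0,0],[-0.05,0,0]], "twist": [0,0], "grip": 78}}

```text
time_s: 44.55
tool_pos: [0.6003, -0.2581, 0.0981]
tool_rot: [-139.4, 5.7, -85.1]
force: [-0.1, -1.0, -1.2]
grip_width: 0.068
```

{"api": "arm_command", "payload": {"translation": [[-0.03,0,0],[-0.03,0,0]], "twist": [0,0], "grip": 80}}

```text
time_s: 44.8
tool_pos: [0.6009, -0.2577, 0.0992]
tool_rot: [-139.3, 5.8, -85.1]
force: [-0.0, 0.1, 0.2]
grip_width: 0.0695
```

```bash
python3 -c "
from h import *
gs()"; python3 lev.py | tail -1
```

```text
44.8 [ 52.6  11.1 -16.8 119.5 -55.   32.7  -7.2] [ 0.6009 -0.2577  0.0992] [-139.3    5.8  -85.1] tz [ 0.644  0.131 -0.754] F [-0.   0.1  0.2] w 0.0695
gun pos [-0.0004 -0.014   0.0992] tool x [-0.004 -0.995 -0.1  ] y [-0.757  0.069 -0.649] z [ 0.653  0.073 -0.754]
now [0.1254 0.0106 0.022 ] dangle 0.036 dpad -0.3
```

The lever is back at rest and the force is zero. Next I open fully and retract along the tool axis.

{"api": "arm_command", "payload": {"translation": [[0,0,0],[0,0,0],[0,0,0]], "twist": [0,0,0], "grip": 100}}

```text
time_s: 45.22
tool_pos: [0.6012, -0.2575, 0.0996]
tool_rot: [-139.2, 5.8, -85.1]
force: [-0.4, 0.5, 0.1]
grip_width: 0.0853
```

{"api": "arm_command", "payload": {"translation": [[0,0,-0.8],[0,0,-1.5],[0,0,-2],[0,0,-2],[0,0,-2],[0,0,-2.5],[0,0,-2.5],[0,0,-2],[0,0,0],[0,0,0]], "twist": [0,0,0,0,0,0,0,0,0,0]}}

```text
time_s: 46.48
tool_pos: [0.4949, -0.2803, 0.2248]
tool_rot: [-139.1, 5.4, -85.4]
force: [-0.4, 0.1, -0.5]
grip_width: 0.0866
```

```bash
python3 -c "
from h import *
gs()
S=optics.read_camera('scene')['img'];T=optics.read_camera('top')['img']
cv2.imwrite('pics/end_s.png',S);cv2.imwrite('pics/end_t.png',T)
L=((105,120,60),(130,255,255))
print(blobs(S[180:280,300:360],*L,20),blobs(T[200:300,280:360],*L,15),blobs(S[195:255,415:460],(0,120,60),(8,255,255),20))
a=cv2.imread('pics/scene0.png');d=cv2.absdiff(a,S).max(2); 
for n,(x,y,w,h) in dict(rack=(410,195,50,90),amber=(470,255,50,70),spare=(415,285,30,45),spatula=(295,320,20,70),vialbody=(325,228,20,25),weight=(230,228,20,25)).items(): print(n,(d[y:y+h,x:x+w]>40).mean().round(3))
"; python3 lev.py | tail -1
```

```text
46.475 [ 59.3  -6.2 -10.5 120.5 -47.3  52.5 -13.2] [ 0.4949 -0.2803  0.2248] [-139.1    5.4  -85.4] tz [ 0.646  0.124 -0.753] F [-0.4  0.1 -0.5] w 0.0866
gun pos [-0.108  -0.0271  0.2248] tool x [-0.008 -0.995 -0.094] y [-0.756  0.068 -0.651] z [ 0.655  0.066 -0.753]
[([30, 29, 9, 12, 87], [34.1, 34.1])] [([40, 47, 7, 8, 47], [42.8, 50.4])] [([23, 35, 8, 12, 68], [26.3, 39.9])]
rack 0.146
amber 0.0
spare 0.0
spatula 0.0
vialbody 0.106
weight 0.0
now [0.0837 0.0109 0.0185] dangle -0.006 dpad 0.0
```

```bash
python3 -c "
from h import *
print(env.sign_off()); print(telemetry.get_obs()['time_s'])"
```

```text
the job is handed in; nothing more can be done
None
the job is handed in; nothing more can be done
```

The blue-capped swab is seated in the vial and released, and the gun's lever has been squeezed fully in and led back to rest. I handed the job in at about 46.5 s on the robot's clock, and sign-off gave no verdict.

- **Swab:** I lowered it into the vial until the cap met the rim at the expected height, within about 0.2 mm, pressing with about 2 N. The last images put the cap within a pixel of where it was just after release. The vial's base matched its starting pixels within a pixel, so it looks upright and unmoved.
- **Getting the tilt:** the interface has no tilt command, so I raised the arm until a wrist joint reached its limit, which leaned the tool about 40° outward.
- **First try at the lever:** I pushed with one finger at about 6 N, but the arm gave way and the tool turned. The lever moved 1–2 mm at most, and I backed off slowly.
- **Squeeze that worked:** I closed the gripper around the lever and grip in small steps.
    - Pressing in took about 3 s, and I held it fully in for about 1.5 s.
    - I eased it out over about 3.5 s, at roughly 0.1 rad/s.
- **Lever checks:** the scene camera showed the pad 21.4 mm in (fully in is about 21 mm) and back at 0.0 mm after retracting. The slope of the lever in the same images gave 0.21–0.22 rad instead of 0.24. Extra grip force did not move it further, so I took it as fully in.
- **Other things:** the pixels around the amber bottle, spare vial, spatula and weight did not change. The patches around the rack and vial did change, which I put down to the missing swab, the new cap and shadows. I did not re-check the white swab, beaker or marker at the end.

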